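# Make up the heeling kit for one pair of shoes

### The arm

A 6-joint arm with a two-finger parallel gripper is mounted at the origin on the work surface. World frame = base frame: x ahead of the robot, y to its left, z up, the work surface at z = 0. Lengths are in m, angles in rad, forces in N, time in s.
With the tool pointing down it reaches from about 0.35 to 0.775 m from the base axis. Payload 5.5 kg.
Tool frame: the origin (TCP) lies between the finger pads; the fingertips stand 19 mm ahead of it and the grasp point (between the pads) is the TCP; z points along the fingers, y is the direction in which the jaws open and shut (so a half turn about z gives the same grasp; the last joint's range is limited). The gripper opens to 85 mm and grips with 20 to 120 N. Pads are 22 mm wide; open, the fingers measure 114 mm over their backs; the gripper's body (76 mm by 85 mm) begins 54 mm behind the grasp point. The pads swing forward as they close: fully open they stand 13 mm farther back than shut.
Start: joints at [-1.271, 0.313, 0.046, 1.304, 0, 1.431], TCP at [0.245, -0.52, 0.25] pointing down, gripper open.
Joint ranges: [-2.76, 2.76], [-0.86, 1.69], [-1.03, 1.26], [-2.2, 2.34], [-1.47, 1.5], [-3.14, 3.14]. Speed limits (rad/s): [2.57, 2.57, 3.14, 3.14, 3.14, 3.14].

### API

Orientations are given as a unit quaternion [w, x, y, z].
In Python, from workcell import get_state, cams, workorder gives the robot as it stands.
- The arm moves only by the tool play_rows, never from a script. Its argument "series" is text: rows parted by semicolons, each of 7 numbers parted by spaces: the opening in per cent of the stroke, from 0 (shut) to 100 (fully open), then the shift along the tool's x, y, z in cm, then the turn, a rotation vector about the tool's x, y, z in degrees. A call has 1 to 12 rows; each row shifts and turns the commanded pose from where the row before left it, along the tool's axes as they then stand; what a row does not reach is not made up. A row lasts 1/8 s, in which the tool goes at most 62.5 mm and 10.7 degrees, less where a joint would pass 70% of its speed; a pose out of reach is approached as far as the arm can. A call with a gripper value outside its range is refused whole. The fingers move at their own pace and stop on an object; "newtons" is the grip in N (left out, the last holds). Time passes only in rows, so rows that do not move let the fingers close. It gives the time, the measured TCP pose, the force and the opening at its end, in the units of the state.
- get_state(): the state, without advancing time (a new reading comes with each control period).
- cams.read_camera(name): name is "side" or "top"; returns the picture (400x640x3 uint8, red, green, blue); there is no depth.
- cams.get_calibration(name): a dict with "fx", "fy", "cx", "cy" (pixels), "rvec" (rotation vector, rad) and "tvec" (3), from world to camera coordinates, as OpenCV has them. Camera axes: x right, y down, z forward; pixel columns grow to the right and rows downward; lengths in m; the calibration is good to about 2 mm. A picture is of the moment at which its call begins. get_calibration takes no time and is no camera call.
- workorder.hand_in(): hands the job in, once; it reports no verdict.
The state is a dict: "clock": time; "joint_pos": joint angles; "qvel": joint speeds; "tau": joint torques, N m; "tcp_pos": TCP position; "orientation": TCP orientation; "wrist_force": force on the tool from outside, world axes, zero at the start; "ft_torque": the same for the moment, N m; "finger_gap": finger opening in m.
Only numpy, scipy, OpenCV 4.12 (cv2) and the standard library are available. Lean on these libraries where they do the work, as an engineer would, in place of code of your own. Each camera call takes 0.05 s, during which the arm holds its last target.

### The job

Make up the kit for heeling one pair of shoes in the caddy with the three grey trays: stand the two matching heel blocks upright, one in each bay of the divided tray, stand the tall tin upright in the square tray, and lay the short nail punch flat in the long undivided tray. Leave the small odd heel, the flat tin and the long punch where they are.

Things in the scene. Friction and masses are not known exactly. Their poses are not given: they have to be found in the camera images.
- heel_a: wooden shoe heel block, D-shaped from above, standing on its 6 mm black rubber lift: 54 mm long (x), 48 wide (y), 42 tall; flat parallel sides from x = -27 to +3 mm, then a half-round back. Origin: centre of the underside; z up, x along its length to the round back, y across. One of the matching pair, about 90 g.
- heel_b: wooden shoe heel block, D-shaped from above, standing on its 6 mm black rubber lift: 54 mm long (x), 48 wide (y), 42 tall; flat parallel sides from x = -27 to +3 mm, then a half-round back. Origin: centre of the underside; z up, x along its length to the round back, y across. The other of the matching pair, the same as heel_a.
- heel_odd: wooden shoe heel block, D-shaped from above, standing on its 6 mm black rubber lift: 40 mm long, 35 mm wide, 26 mm tall. Origin: centre of the underside; z up, x along its length to the round back, y across. A smaller size without a partner; it stays where it is.
- tin_tall: the tall closed steel tin (heel nails), a round can 52 mm in diameter and 50 mm tall, upright, about 160 g. Origin: centre of its underside; z up.
- tin_flat: a flat closed steel tin (polish), 64 mm in diameter and 20 mm tall. Origin: centre of its underside. It stays where it is.
- punch_short: the short nail punch: a dark steel bar of 14 x 14 mm square section lying flat, 100 mm long with its last 25 mm (+x end) a round taper, about 130 g. Origin: middle of its length, on the underside; x along the bar, z up. Balanced 7 mm behind (-x of) the middle.
- punch_long: the long nail punch, of the same section and look, 165 mm long. Origin: middle of its length, on the underside; x along the bar. It stays where it is.
- heel_bin: divided grey tray of the kit caddy, 176 (x) x 88 mm outside, two bays each 82 (x) x 80 mm inside, centred at x = -43 and +43 mm; the cross wall is as high as the sides. Fixed. Walls 20 mm high over all, 4 mm thick; floor 4 mm thick. Origin: centre of its underside; x along its length, y across.
- tin_bin: square grey tray of the kit caddy, 88 x 88 mm outside, 80 x 80 inside. The caddy is an 8 mm plywood board with the three trays in a row along y, in any order, 102 mm between centres, all turned the same way. Fixed. Walls 20 mm high over all, 4 mm thick; floor 4 mm thick. Origin: centre of its underside; x along its length, y across.
- punch_bin: long undivided grey tray of the kit caddy, 150 (x) x 88 mm outside, 142 x 80 inside. Fixed. Walls 20 mm high over all, 4 mm thick; floor 4 mm thick. Origin: centre of its underside; x along its length, y across.
Mind the look-alikes: they are no part of the job. Leave any green look-alike of the heel_a alone.

How it is judged:
By the outcome, as a careful person would: the job done as asked, in the order asked, and still so for the second after the job is handed in, with the robot touching nothing.
It also fails if it takes over 112 s, if anything falls off the work surface, if the arm or the gripper's body presses on something with over 40 N, if the wrist force passes 120 N, or if a joint passes its speed limit or range.

## Working session

There is one attempt and no reset: what is moved stays moved. The work goes in short steps, Python scripts to look and compute and a tool call to move; the robot and the scene stay as the last step left them, time stands still between calls to the robot, and variables do not carry over. Pictures are saved under pics/ and viewed, and the job is handed in when it is done.

Besides the shell and the picture viewer there is one more tool, called after ">>>" as a command line: name --argument value ..., lists and objects as JSON in quotes. play_rows: Moves the arm, as the interface text tells. Its arguments: {"type":"object","properties":{"series":{"type":"string"},"newtons":{"type":"number"}},"required":["series"]}

```bash
mkdir -p pics; ls; python3 - <<'E'
from workcell import get_state, cams
import cv2
print(get_state())
for n in("side","top"):
    print(n,cams.get_calibration(n))
    cv2.imwrite(f"pics/{n}0.png",cams.read_camera(n)[:,:,::-1])
E
```

```text
pics
{'clock': 0.0, 'joint_pos': array([-1.27057822e+00,  3.13980409e-01,  4.49860753e-02,  1.30360308e+00,
       -2.55134421e-05,  1.43122373e+00]), 'qvel': array([ 1.01494654e-04, -6.12141066e-04, -1.27205839e-03, -8.37726672e-05,
        2.16177532e-03,  2.32535667e-04]), 'tau': array([ 3.19858664e-04, -4.80622315e+01,  2.98536783e+01,  1.91583694e-02,
       -1.81332039e-04, -1.24338428e-05]), 'tcp_pos': array([ 0.24466316, -0.51982481,  0.24942312]), 'orientation': array([-8.96614550e-04,  9.75919883e-01,  2.18127420e-01, -8.49718129e-05]), 'wrist_force': array([0.04600179, 0.01044803, 1.01733735]), 'ft_torque': array([-0.02565259,  0.0102927 ,  0.03767597]), 'finger_gap': 0.08508878072882337}
side {'fx': 421.9277582104678, 'fy': 421.9277582104678, 'cx': 318.04621317838684, 'cy': 201.84686773636244, 'rvec': array([ 2.24874786, -0.26868426,  0.10473779]), 'tvec': array([-0.53051574,  0.06444427,  1.05079976])}
top {'fx': 373.3168847784751, 'fy': 373.3168847784751, 'cx': 319.02214372201183, 'cy': 203.5468577807874, 'rvec': array([ 2.1478895 , -2.17560486,  0.12316331]), 'tvec': array([-0.043637  ,  0.55609157,  0.92140326])}
```

View pics/side0.png

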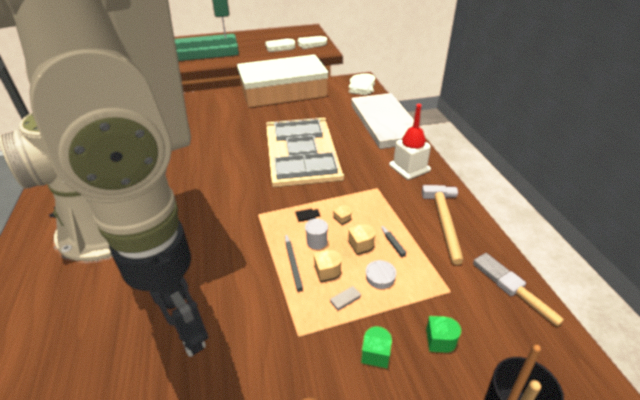

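View pics/top0.png

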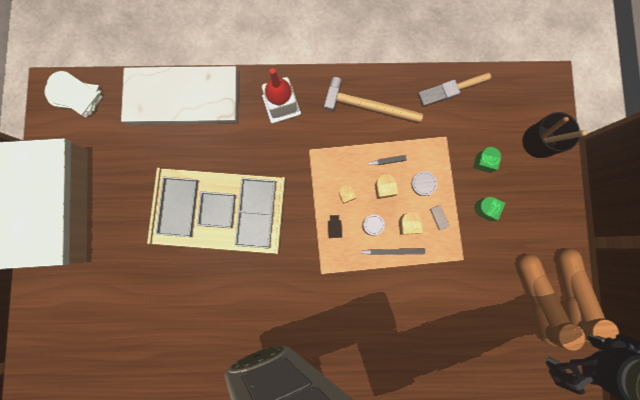

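Top view: the caddy is at left, with the punch tray at (178,207), the tin tray at (217,210) and the divided tray at (257,213). The board at right holds the heels at (387,186) and (412,224), the tall tin near (374,225) and the short punch at (388,160). I'll zoom in on both views.

```bash
cat > h.py <<'E'
import numpy as np, cv2
from workcell import get_state, cams
C={n:cams.get_calibration(n) for n in("side","top")}
def K(n):
    c=C[n];return np.array([[c['fx'],0,c['cx']],[0,c['fy'],c['cy']],[0,0,1.]])
def proj(n,P):
    c=C[n];return cv2.projectPoints(np.array(P,float).reshape(-1,1,3),c['rvec'],c['tvec'],K(n),None)[0].reshape(-1,2)
def at(n,uv,z):
    c=C[n];R=cv2.Rodrigues(c['rvec'])[0];o=-R.T@c['tvec']
    d=(R.T@np.linalg.inv(K(n))@np.c_[np.array(uv,float).reshape(-1,2),np.ones(len(np.array(uv).reshape(-1,2)))].T).T
    return o+d*((z-o[2])/d[:,2])[:,None]
def tri(a,b): # side uv, top uv
    P=[K(n)@np.c_[cv2.Rodrigues(C[n]['rvec'])[0],C[n]['tvec']] for n in("side","top")]
    X=cv2.triangulatePoints(P[0],P[1],np.array(a,float).reshape(-1,2).T,np.array(b,float).reshape(-1,2).T)
    return (X[:3]/X[3]).T
def crop(im,x0,y0,w,h,s,name):
    c=cv2.resize(im[y0:y0+h,x0:x0+w],None,fx=s,fy=s,interpolation=cv2.INTER_CUBIC)
    cv2.imwrite("pics/"+name,c)
E
python3 - <<'E'
from h import *
t=cv2.imread("pics/top0.png");s=cv2.imread("pics/side0.png")
crop(t,305,130,165,148,4.8,"t_board.png");crop(t,145,160,145,100,5.5,"t_cad.png")
crop(s,255,185,190,145,4.2,"s_board.png");crop(s,260,110,85,80,7,"s_cad.png")
for n in C:
  R=cv2.Rodrigues(C[n]['rvec'])[0];print(n,-R.T@C[n]['tvec'])
E
```

```text
side [ 0.35200388 -0.87147243  0.71162435]
top [ 0.44626025 -0.05101545  0.97896639]
```

View pics/t_board.png

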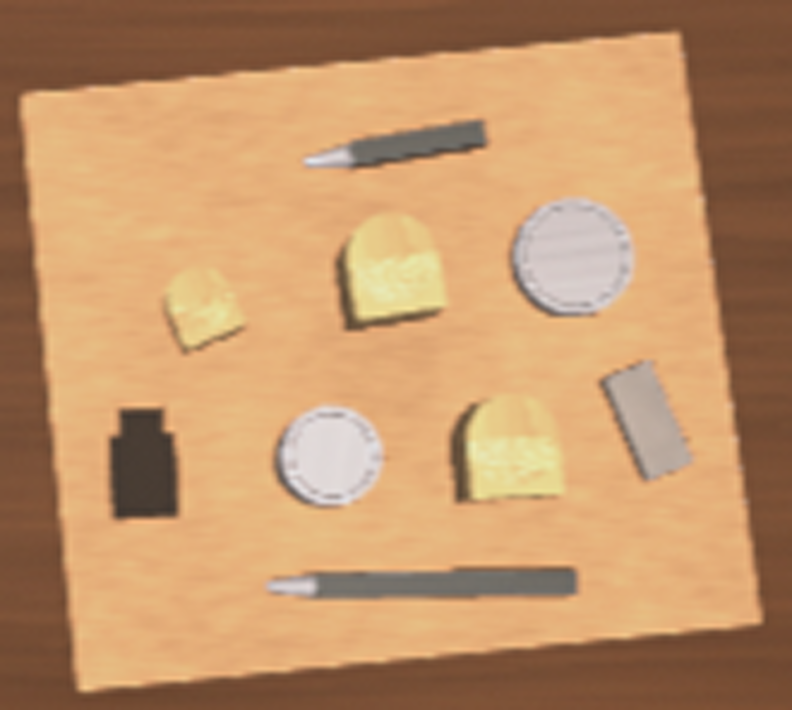

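View pics/s_board.png

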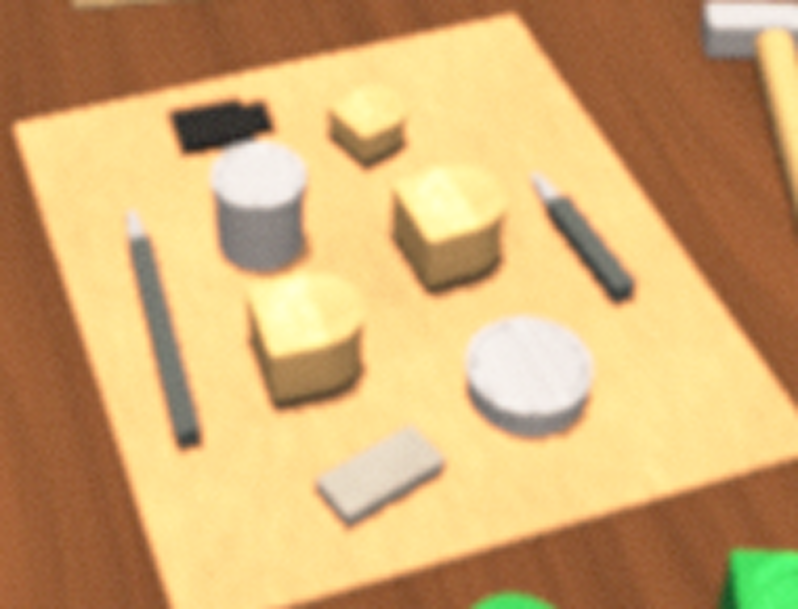

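View pics/t_cad.png

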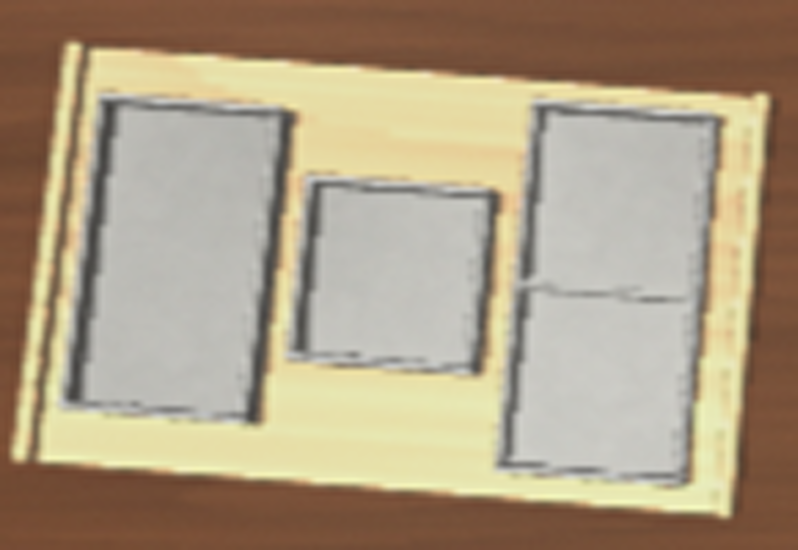

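View pics/s_cad.png

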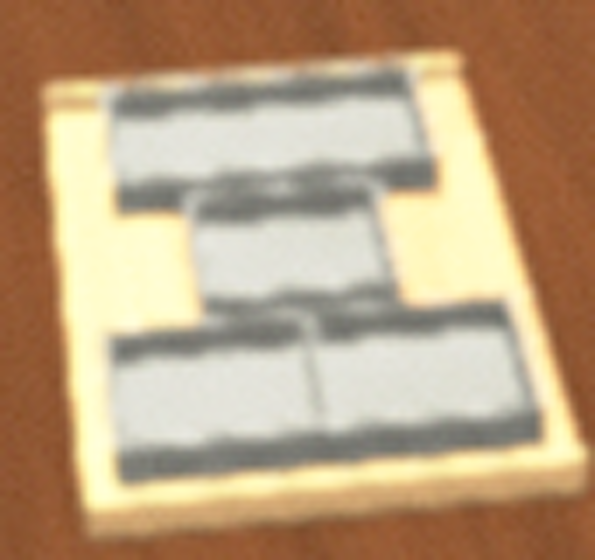

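```bash
cat >> h.py <<'E'
TB=lambda p:np.array(p,float)/4.8+[305,130]-0.4
SB=lambda p:np.array(p,float)/4.2+[255,185]-0.4
TC=lambda p:np.array(p,float)/5.5+[145,160]-0.4
SC=lambda p:np.array(p,float)/7+[260,110]-0.43
E
python3 - <<'E'
from h import *
np.set_printoptions(precision=4,suppress=True)
print("board BL TL, tin, flat, punch tip\n",tri(SB([[15,123],[516,13],[259,176],[529,362],[538,180]]),TB([[78,692],[20,95],[330,457],[573,257],[306,162]])))
print("caddy corners (board right 2)\n",tri(SC([[455,55],[85,508],[583,455]]),TC([[72,45],[730,513],[767,95]])))
t=cv2.imread("pics/top0.png");s=cv2.imread("pics/side0.png")
crop(t,365,165,70,75,10,"t_h.png");crop(s,305,215,80,75,9,"s_h.png");crop(s,100,220,140,140,4,"s_g.png")
E
```

```text
board BL TL, tin, flat, punch tip
 [[ 0.3771 -0.0531  0.0097]
 [ 0.7039 -0.0255  0.0098]
 [ 0.4983 -0.1843  0.057 ]
 [ 0.6054 -0.3218  0.0292]
 [ 0.6623 -0.182   0.0144]]
caddy corners (board right 2)
 [[0.6551 0.3689 0.0232]
 [0.4301 0.0572 0.0198]
 [0.6263 0.0395 0.0223]]
```

View pics/t_h.png

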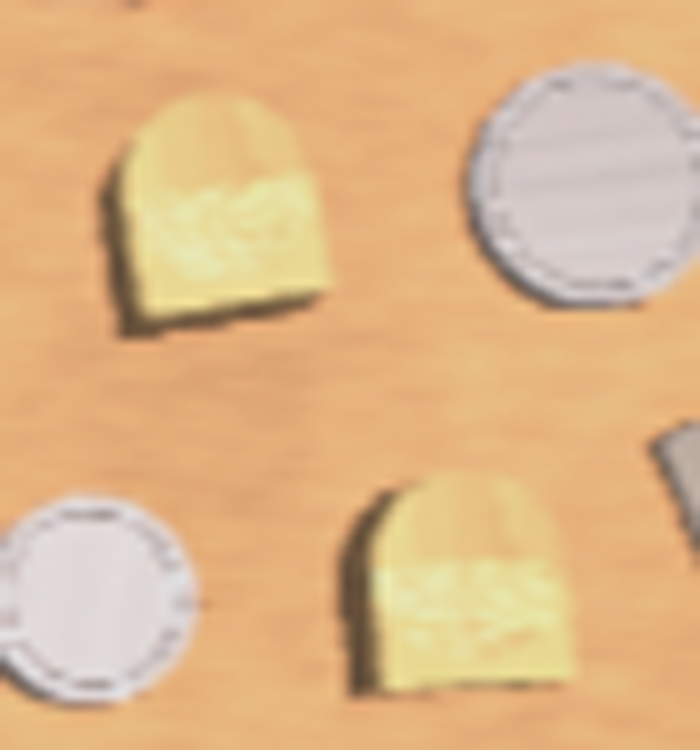

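View pics/s_h.png

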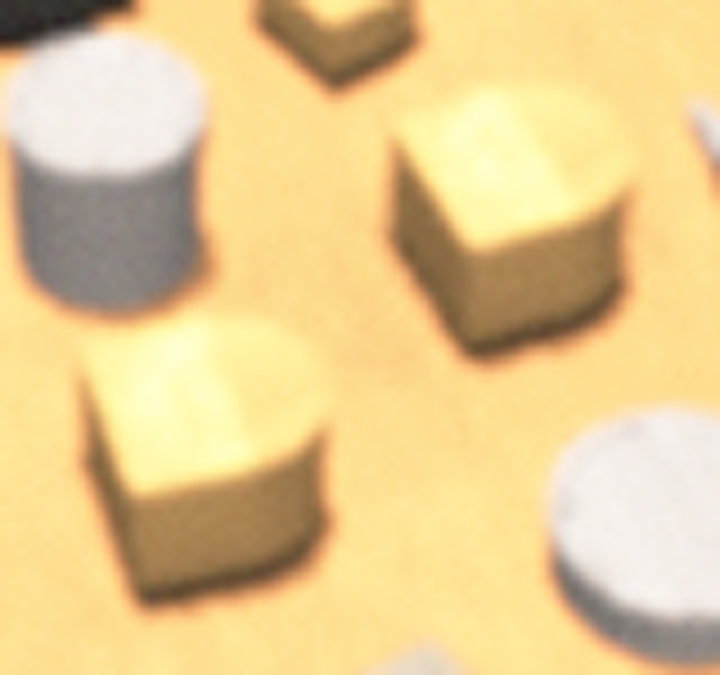

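View pics/s_g.png

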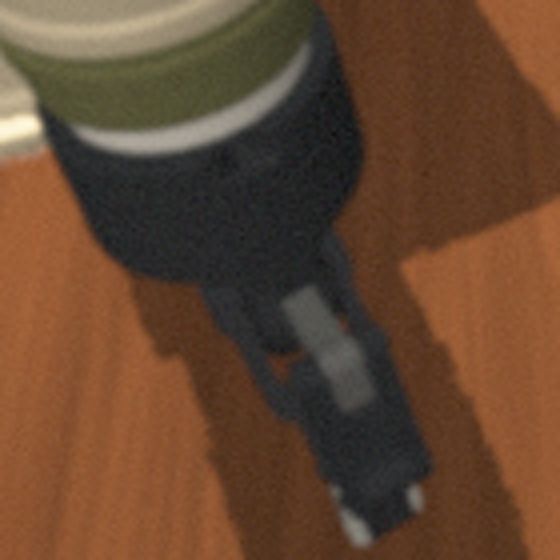

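```bash
cat >> h.py <<'E'
def box(L,W,z): return np.array([[a*L/2,b*W/2,z] for a,b in((1,1),(1,-1),(-1,-1),(-1,1))])
def T(P,x,y,yaw,z=0):
    c,s=np.cos(yaw),np.sin(yaw);P=np.asarray(P,float)
    return P@np.array([[c,-s,0],[s,c,0],[0,0,1]]).T+[x,y,z]
E
python3 - <<'E'
from h import *
from scipy.optimize import least_squares
np.set_printoptions(precision=4,suppress=True)
# caddy frame: x along tray, y; tray order +y: punch, tin, heel
tt=np.vstack([box(.150,.088,.02)+[0,.102,0],box(.088,.088,.02),box(.176,.088,.02)+[0,-.102,0]])
tu=TC([[100,95],[295,108],[258,423],[63,408],[308,178],[498,190],[480,376],[288,358],[535,103],[720,116],[687,486],[498,468]])
sp=np.array([[-.075,.146,.02],[.075,.146,.02],[-.088,-.146,0],[.088,-.146,0]])
su=SC([[105,92],[408,72],[120,480],[542,440]])
def r(p,full=False):
    a=proj("top",T(tt,*p))-tu;b=proj("side",T(sp,*p))-su
    return np.r_[a.ravel(),b.ravel()]
s=least_squares(r,[.53,.2,-.1,.01],loss='soft_l1')
print(s.x);print(s.fun.reshape(-1,2).round(1))
x,y,yaw,z=s.x
for n,c in(("punch",.102),("tin",0),("heel",-.102)):print(n,T([[0,c,0]],*s.x))
for n,cv in(("top",(145,160,145,100,5.5)),("side",(260,110,85,80,7))):
    im=cv2.imread(f"pics/{n}0.png");k=4;big=cv2.resize(im,None,fx=k,fy=k,interpolation=2)
    for L,c in((.150,.102),(.088,0),(.176,-.102)):
        for LL,W,zz,col in((L,.088,.02,(0,0,255)),(L-.008,.08,.004,(255,0,0)),(L,.088,0,(0,255,0))):
            q=proj(n,T(box(LL,W,zz)+[0,c,0],*s.x))
            cv2.polylines(big,[((q+.5)*k).astype(int)],True,col,1)
    x0,y0,w,h=cv[:4];cv2.imwrite(f"pics/ov_{n}.png",cv2.resize(big[y0*k:(y0+h)*k,x0*k:(x0+w)*k],None,fx=1.3,fy=1.3))
E
```

```text
[ 0.5438  0.2126 -0.0894  0.0096]
[[ 0.3 -0.5]
 [-1.4 -0.3]
 [-1.4  0.6]
 [-0.4  0.7]
 [ 0.3 -0.7]
 [-0.2 -0.3]
 [-0.4  0.1]
 [ 0.1  0.7]
 [ 0.2 -0.9]
 [ 0.5 -0.7]
 [ 0.3  0.5]
 [-0.   1.1]
 [-0.6  0.1]
 [ 1.3 -0.8]
 [-0.5  2.5]
 [ 1.5  2.2]]
punch [[0.5529 0.3142 0.0096]]
tin [[0.5438 0.2126 0.0096]]
heel [[0.5347 0.111  0.0096]]
```

View pics/ov_top.png

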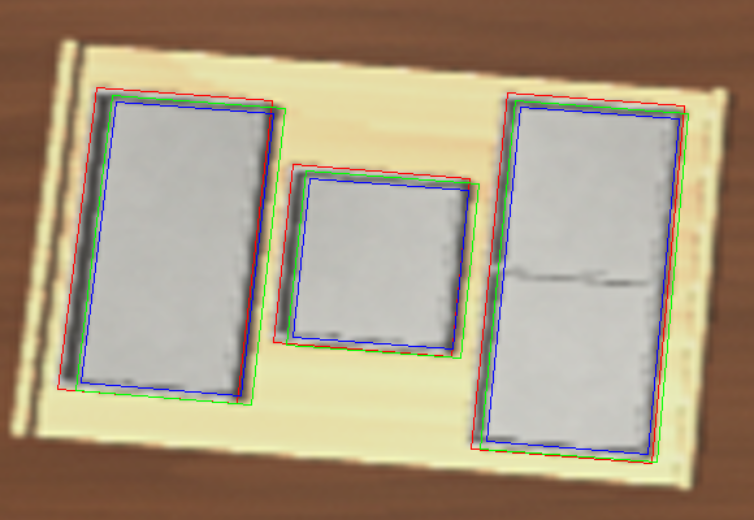

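View pics/ov_side.png

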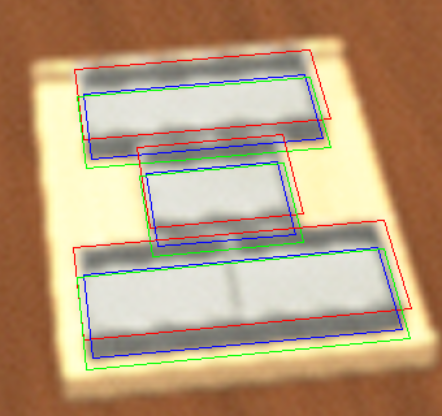

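```bash
cat > fit.py <<'E'
from h import *
from scipy.optimize import least_squares
np.set_printoptions(precision=4,suppress=True)
th=lambda p:np.array(p,float)/10+[365,165]-.45
sh=lambda p:np.array(p,float)/9+[305,215]-.44
H=.042
def fit(top,side,x0,TP,SP):
    f=lambda p:np.r_[(proj("top",T(TP,*p))-top).ravel(),(proj("side",T(SP,*p))-side).ravel()]
    s=least_squares(f,x0,loss='soft_l1');return s.x,s.fun.reshape(-1,2).round(1)
a,b,c=[-.027,.024,H],[-.027,-.024,H],[-.027,.024,0]
d=[-.027,-.024,0]
P={}
for n,t,s,x0 in(("H1",[[148,322],[330,292],[120,338]],[[395,138],[472,248],[475,355],[393,240]],[.58,-.23,.1,.007]),
 ("H2",[[378,690],[575,682],[352,692]],[[82,355],[133,495],[145,603],[85,460]],[.5,-.27,0,.007])):
    P[n],f=fit(th(t),sh(s),x0,[a,b,c],[a,b,d,c]);print(n,P[n],f.tolist())
# tall tin, from triangulated top centre and at() for fixed z
for z in(.055,.057,.059):print("tin",at("top",TB([[330,457]]),z),at("side",SB([[259,176]]),z))
# punch short: butt edge corners & tip
for z in (.021,):
  print("punch tip(z14)",at("top",TB([[304,161]]),.014),at("side",SB([[537,178]]),.014))
  print("punch butt top corners",at("top",TB([[483,120],[486,147]]),z),at("side",SB([[632,277],[618,292]]),z))
ang=np.linspace(-np.pi/2,np.pi/2,15)
D=np.array([[-.027,.024],[-.027,-.024]]+[[.003+.024*np.cos(q),.024*np.sin(q)] for q in ang])
for n,(x0,y0,w,h) in(("top",(365,145,75,95)),("side",(305,195,85,95))):
    im=cv2.imread(f"pics/{n}0.png");k=8;big=cv2.resize(im[y0:y0+h,x0:x0+w],None,fx=k*.75,fy=k*.75,interpolation=2);k*=.75
    for p in P.values():
      for zz,col in((H,(0,0,255)),(0,(255,0,0))):
        q=proj(n,T(np.c_[D,np.full(len(D),zz)],*p));cv2.polylines(big,[((q+.5-[x0,y0])*k).astype(int)],True,col,1)
    cv2.imwrite(f"pics/ovh_{n}.png",big)
E
python3 fit.py
```

```text
H1 [ 0.5997 -0.2213  0.1468  0.0087] [[-0.3, -0.4], [0.3, -0.4], [-0.0, 0.2], [-0.1, -1.6], [0.5, 0.0], [-0.6, 1.3], [-0.4, 0.2]]
H2 [ 0.5038 -0.2802  0.0404  0.009 ] [[0.4, -0.0], [0.0, -0.3], [-0.6, 0.3], [0.0, -1.1], [0.4, -0.3], [-0.6, 0.9], [0.1, 0.4]]
tin [[ 0.4981 -0.1845  0.055 ]] [[ 0.499  -0.1822  0.055 ]]
tin [[ 0.498  -0.1842  0.057 ]] [[ 0.4985 -0.1843  0.057 ]]
tin [[ 0.4979 -0.1839  0.059 ]] [[ 0.4981 -0.1864  0.059 ]]
punch tip(z14) [[ 0.663 -0.181  0.014]] [[ 0.6624 -0.1799  0.014 ]]
punch butt top corners [[ 0.683  -0.2784  0.021 ]
 [ 0.6679 -0.2794  0.021 ]] [[ 0.6819 -0.2722  0.021 ]
 [ 0.6706 -0.2806  0.021 ]]
```

View pics/ovh_top.png

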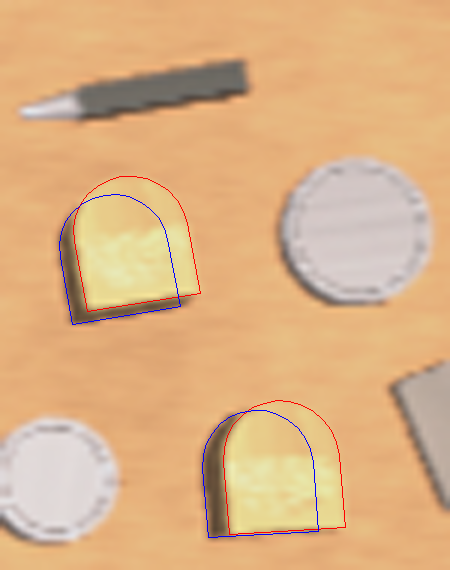

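View pics/ovh_side.png

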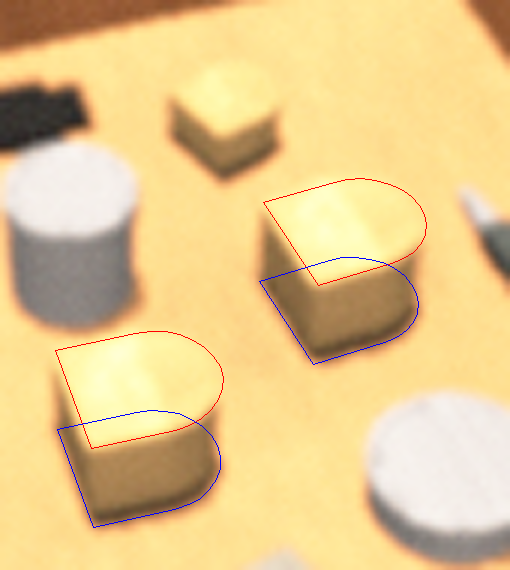

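```bash
cat >> h.py <<'E'
def rot():
    from scipy.spatial.transform import Rotation as R
    s=get_state();q=s['orientation'];return s,R.from_quat([q[1],q[2],q[3],q[0]])
def go(x,y,z,yaw_deg):
    "tool shift in cm (after first turning), & turn deg about tool z"
    from scipy.spatial.transform import Rotation as R
    s,r=rot();M=r.as_matrix();phi=np.degrees(np.arctan2(M[1,0],M[0,0]))
    d=(np.array([x,y,z])-s['tcp_pos'])*100
    print("tcp",s['tcp_pos'].round(4),"phi %.1f"%phi,"tilt %.2f"%np.degrees(np.arccos(-M[2,2])),"clock %.2f"%s['clock'],"gap %.4f"%s['finger_gap'],"F",s['wrist_force'].round(1))
    print("no-turn tool shift cm",(M.T@d).round(2),"turn about z",round(phi-yaw_deg,1),"j",s['joint_pos'].round(2))
    c,t=np.cos(np.radians(yaw_deg)),np.sin(np.radians(yaw_deg))
    print("after-turn shift cm",np.round([d[0]*c+d[1]*t,d[0]*t-d[1]*c,-d[2]],2))
E
python3 - <<'E'
from h import *
for z in(.218,.231,.244,.25):print(z,proj("side",[[.245,-.52,z]]),proj("top",[[.245,-.52,z]]))
c,s=np.cos(np.radians(8.4)),np.sin(np.radians(8.4))
print("H1 grasp",.600-.010*c,-.221-.010*s)
go(.590,-.2225,.25,8.4)
E
```

```text
0.218 [[185.26124011 336.79994425]] [[559.9072508  346.74352091]]
0.231 [[183.11462193 331.1882478 ]] [[564.21709021 348.54015248]]
0.244 [[180.90265422 325.40571441]] [[568.68439341 350.40242558]]
0.25 [[179.85887341 322.6770591 ]] [[570.80174322 351.28507971]]
H1 grasp 0.5901072766703701 -0.2224608302856241
tcp [ 0.2447 -0.5199  0.2495] phi 25.2 tilt 0.10 clock 0.10 gap 0.0856 F [0.1 0.5 0.1]
no-turn tool shift cm [ 4.391e+01 -1.220e+01 -2.000e-02] turn about z 16.8 j [-1.27  0.31  0.05  1.3   0.    1.43]
after-turn shift cm [ 38.51 -24.37  -0.05]
```

```bash
python3 - <<'E'
from h import *
for sg in(1,-1):
 for z in(.218,.231,.244):print(sg,z,proj("side",[[.245+sg*.0203,-.52-sg*.0425,z]]).round(0),proj("top",[[.245+sg*.0203,-.52-sg*.0425,z]]).round(0))
t=cv2.imread("pics/top0.png");crop(t,500,300,140,100,5,"t_g.png")
E
```

```text
1 0.218 [[201. 362.]] [[581. 336.]]
1 0.231 [[199. 357.]] [[585. 337.]]
1 0.244 [[197. 351.]] [[590. 339.]]
-1 0.218 [[171. 314.]] [[539. 358.]]
-1 0.231 [[168. 308.]] [[543. 360.]]
-1 0.244 [[166. 302.]] [[547. 362.]]
```

View pics/t_g.png

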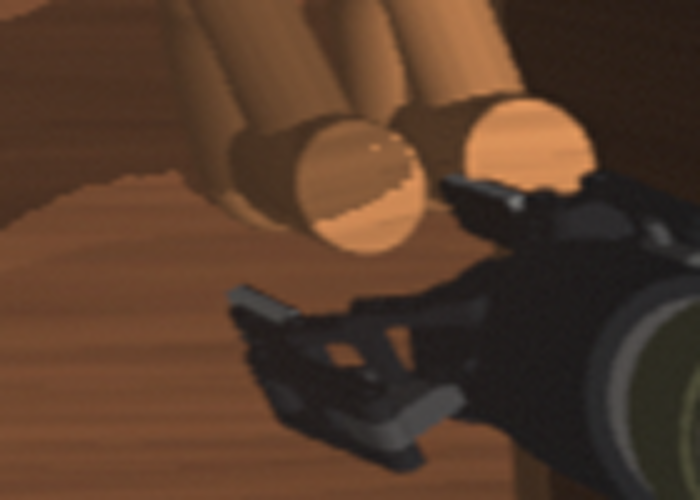

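>>> play_rows --series "80 0 0 0 0 0 8.4;80 0 0 0 0 0 8.4;80 4.3 -2.7 0 0 0 0;80 4.3 -2.7 0 0 0 0;80 4.3 -2.7 0 0 0 0;80 4.3 -2.7 0 0 0 0;80 4.3 -2.7 0 0 0 0;80 4.3 -2.7 0 0 0 0;80 4.3 -2.7 0 0 0 0;80 4.3 -2.7 0 0 0 0;80 4.1 -2.7 0 0 0 0;80 0 0 0 0 0 0" --newtons 40

```text
clock: 1.6
tcp_pos: [0.592, -0.2209, 0.2492]
orientation: [-0.0, 0.997, 0.076, -0.0]
wrist_force: [0.2, -0.5, 0.2]
finger_gap: 0.0684
```

```bash
python3 -c "
from h import *
go(.590,-.2225,.042,8.4)"
```

```text
tcp [ 0.592  -0.2209  0.2492] phi 8.7 tilt 0.07 clock 1.60 gap 0.0684 F [ 0.2 -0.5  0.2]
no-turn tool shift cm [-0.21  0.15 20.72] turn about z 0.3 j [-0.48  0.43  0.21  1.35  0.    2.51]
after-turn shift cm [-0.22  0.13 20.72]
```

>>> play_rows --series "80 -0.2 0.1 4.5 0 0 0;80 0 0 4.5 0 0 0;80 0 0 4.5 0 0 0;80 0 0 4 0 0 0;80 0 0 0 0 0 0"

```text
clock: 2.22
tcp_pos: [0.5848, -0.2242, 0.0716]
orientation: [-0.002, 0.997, 0.073, -0.004]
wrist_force: [-0.1, 0.2, 0.4]
finger_gap: 0.0681
```

```bash
python3 -c "
from h import *
go(.590,-.2225,.042,8.4)
i=cams.read_camera('side')[:,:,::-1];crop(i,270,150,160,160,4,'a1.png')
i=cams.read_camera('top')[:,:,::-1];crop(i,320,120,140,120,5,'a2.png')"
```

```text
tcp [ 0.5848 -0.2242  0.0716] phi 8.3 tilt 0.48 clock 2.23 gap 0.0681 F [-0.1  0.2  0.4]
no-turn tool shift cm [ 0.56 -0.08  2.96] turn about z -0.1 j [-0.49  0.52 -0.09  0.97 -0.    2.5 ]
after-turn shift cm [ 0.54 -0.09  2.96]
```

View pics/a1.png

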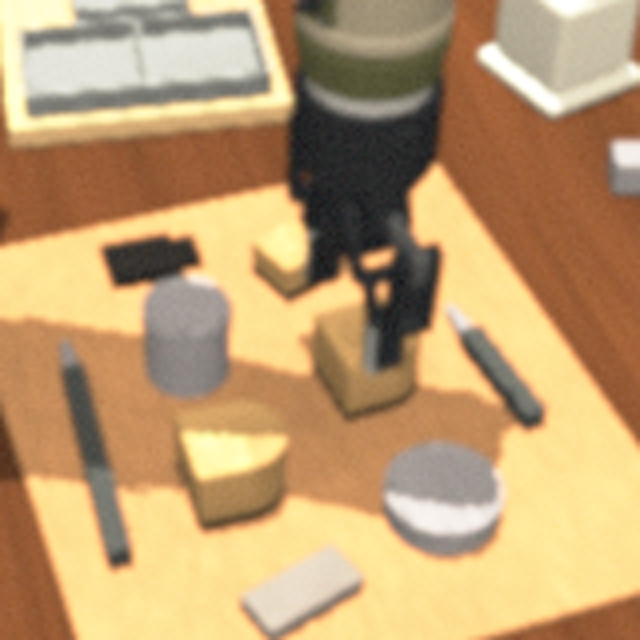

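View pics/a2.png

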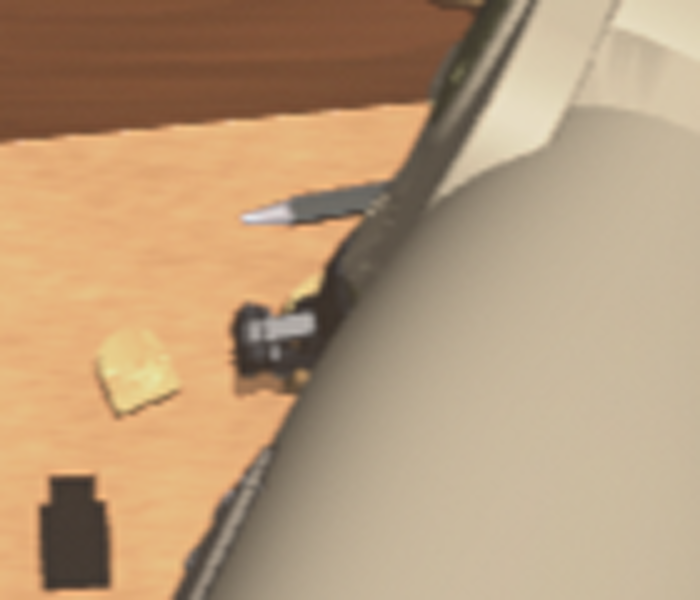

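>>> play_rows --series "80 0.55 -0.1 0 0 0 0;80 0 0 1.5 0 0 0;80 0 0 1.4 0 0 0;80 0 0 0 0 0 0"

```text
clock: 2.82
tcp_pos: [0.5922, -0.2224, 0.0443]
orientation: [-0.001, 0.997, 0.073, -0.002]
wrist_force: [-0.2, -0.4, 0.2]
finger_gap: 0.0683
```

```bash
python3 -c "
from h import *
go(.590,-.2225,.042,8.4)"
```

```text
tcp [ 0.5922 -0.2224  0.0443] phi 8.4 tilt 0.21 clock 2.83 gap 0.0683 F [-0.2 -0.4  0.2]
no-turn tool shift cm [-0.22 -0.02  0.23] turn about z 0.0 j [-0.49  0.55 -0.11  0.91 -0.    2.51]
after-turn shift cm [-0.22 -0.02  0.23]
```

>>> play_rows --series "80 -0.1 0 0.1 0 0 0;45 0 0 0 0 0 0;45 0 0 0 0 0 0;45 0 0 0 0 0 0;45 0 0 0 0 0 0;45 0 0 0 0 0 0;45 0 0 0 0 0 0"

```text
clock: 3.7
tcp_pos: [0.593, -0.2235, 0.0458]
orientation: [0.0, 0.997, 0.073, 0.0]
wrist_force: [-0.2, 0.2, 5.1]
finger_gap: 0.0472
```

```bash
python3 -c "
from h import *
go(.590,-.2225,.15,8.4)"
```

```text
tcp [ 0.593  -0.2235  0.0458] phi 8.4 tilt 0.05 clock 3.70 gap 0.0472 F [-0.2  0.2  5.1]
no-turn tool shift cm [ -0.27  -0.14 -10.43] turn about z -0.0 j [-0.49  0.55 -0.11  0.91 -0.    2.51]
after-turn shift cm [ -0.28  -0.15 -10.42]
```

>>> play_rows --series "45 0 0 -1 0 0 0;45 0 0 -2.5 0 0 0;45 0 0 -3.5 0 0 0;45 0 0 -3.5 0 0 0;45 0 0 -1 0 0 6.75;45 0 0 0 0 0 6.75;45 0 0 0 0 0 0"

```text
clock: 4.58
tcp_pos: [0.5924, -0.2231, 0.1604]
orientation: [-0.0, 0.999, -0.044, -0.0]
wrist_force: [0.4, 0.8, -0.6]
finger_gap: 0.047
```

```bash
python3 -c "
from h import *
go(.570,.108,.15,-5.1)"
```

```text
tcp [ 0.5924 -0.2231  0.1604] phi -5.0 tilt 0.03 clock 4.58 gap 0.0470 F [ 0.4  0.8 -0.6]
no-turn tool shift cm [ -5.13 -32.79   1.05] turn about z 0.1 j [-0.49  0.46  0.04  1.15 -0.    2.74]
after-turn shift cm [ -5.17 -32.78   1.04]
```

>>> play_rows --series "45 0 0 0 0 0 -10;45 0 0 0 0 0 -10;45 0 0 0 0 0 -10;45 0 0 0 0 0 -10;45 0 0 0 0 0 -10;45 0 0 0 0 0 -10;45 0 0 0 0 0 -10;45 0 0 0 0 0 -10;45 0 0 0 0 0 -10;45 0 0 0 0 0 -10;45 0 0 0 0 0 -10;45 0 0 0 0 0 -10"

```text
clock: 6.08
tcp_pos: [0.5922, -0.2231, 0.1597]
orientation: [-0.001, 0.535, 0.845, -0.0]
wrist_force: [0.7, -0.6, -0.8]
finger_gap: 0.0472
```

>>> play_rows --series "45 0 0 0 0 0 -10;45 0 0 0 0 0 -10;45 0 0 0 0 0 -10;45 0 0 0 0 0 -10;45 0 0 0 0 0 -10;45 0 0 0 0 0 -10;45 0 0 0 0 0 0"

```text
clock: 6.95
tcp_pos: [0.5923, -0.2231, 0.1598]
orientation: [-0.001, 0.045, 0.999, 0.0]
wrist_force: [0.0, 0.2, -0.4]
finger_gap: 0.0474
```

```bash
python3 -c "
from h import *
go(.585,.1065,.15,174.9)"
```

```text
tcp [ 0.5923 -0.2231  0.1598] phi 174.9 tilt 0.07 clock 6.95 gap 0.0474 F [ 0.   0.2 -0.4]
no-turn tool shift cm [ 3.66 32.77  1.  ] turn about z -0.0 j [-0.49  0.46  0.04  1.15 -0.   -0.4 ]
after-turn shift cm [ 3.66 32.77  0.98]
```

>>> play_rows --series "45 0.4 3.2 0 0 0 0;45 0.4 4.2 0 0 0 0;45 0.4 4.2 0 0 0 0;45 0.4 4.2 0 0 0 0;45 0.4 4.2 0 0 0 0;45 0.4 4.2 0 0 0 0;45 0.5 4.2 0 0 0 0;45 0.4 2.7 0 0 0 0;45 0.35 1.65 0 0 0 0;45 0 0 0 0 0 0;45 0 0 0 0 0 0"

```text
clock: 8.32
tcp_pos: [0.5855, 0.1052, 0.1602]
orientation: [-0.0, 0.045, 0.999, -0.0]
wrist_force: [-0.1, 0.2, -1.6]
finger_gap: 0.0473
```

```bash
python3 -c "
from h import *
go(.585,.1065,.05,174.9)"
```

```text
tcp [0.5855 0.1052 0.1602] phi 174.8 tilt 0.04 clock 8.32 gap 0.0473 F [-0.1  0.2 -1.6]
no-turn tool shift cm [ 0.07  0.13 11.02] turn about z -0.1 j [ 0.04  0.39 -0.07  1.11 -0.    0.13]
after-turn shift cm [ 0.07  0.12 11.02]
```

>>> play_rows --series "45 0.1 0.1 3 0 0 0;45 0 0 3 0 0 0;45 0 0 2.5 0 0 0;45 0 0 0 0 0 0;45 0 0 0 0 0 0"

```text
clock: 8.95
tcp_pos: [0.5853, 0.1064, 0.0762]
orientation: [0.001, 0.045, 0.999, -0.0]
wrist_force: [-0.5, 0.0, -0.1]
finger_gap: 0.0472
```

```bash
python3 -c "
from h import *
go(.585,.1065,.05,174.9)
i=cams.read_camera('side')[:,:,::-1];crop(i,240,80,130,110,6,'b1.png')
i=cams.read_camera('top')[:,:,::-1];crop(i,140,150,160,120,5,'b2.png')"
```

```text
tcp [0.5853 0.1064 0.0762] phi 174.8 tilt 0.06 clock 8.95 gap 0.0472 F [-0.5  0.  -0.1]
no-turn tool shift cm [0.03 0.   2.62] turn about z -0.1 j [ 0.05  0.46 -0.19  0.93 -0.    0.14]
after-turn shift cm [0.03 0.   2.62]
```

View pics/b1.png

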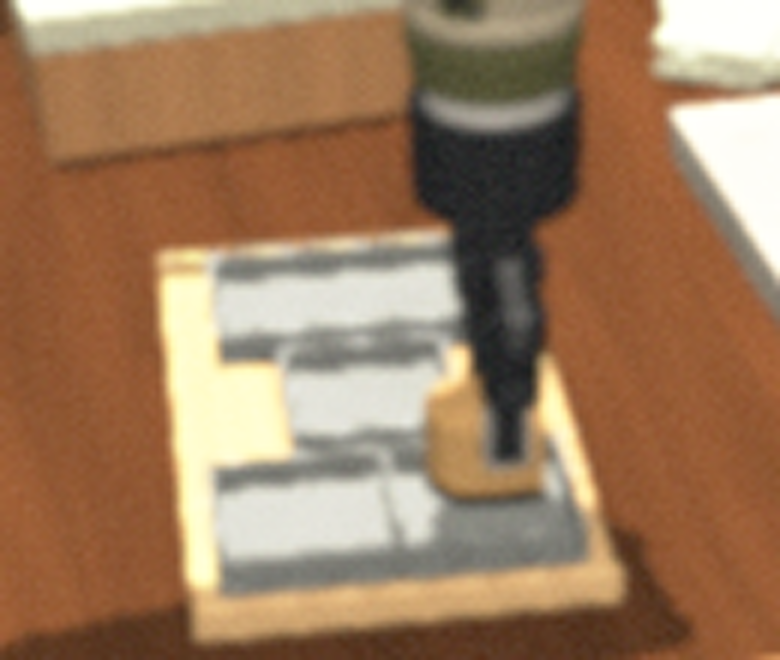

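View pics/b2.png

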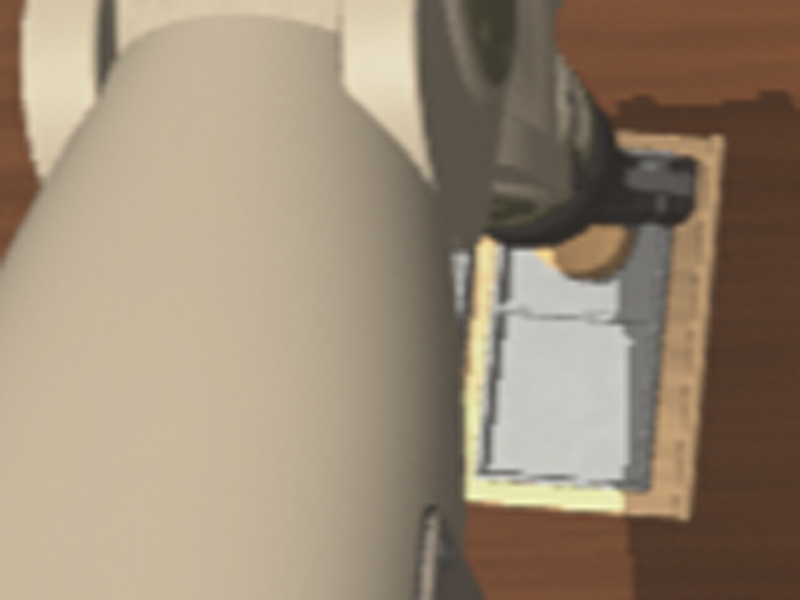

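>>> play_rows --series "45 0 0 1 0 0 0;45 0 0 0.8 0 0 0;45 0 0 0.3 0 0 0;45 0 0 0 0 0 0;45 0 0 0 0 0 0"

```text
clock: 9.68
tcp_pos: [0.5847, 0.1072, 0.0544]
orientation: [0.0, 0.044, 0.999, -0.0]
wrist_force: [0.8, 0.3, -1.7]
finger_gap: 0.0471
```

>>> play_rows --series "45 0 0 0.2 0 0 0;45 0 0 0.1 0 0 0;45 0 0 0 0 0 0"

```text
clock: 10.05
tcp_pos: [0.5847, 0.1072, 0.0518]
orientation: [0.0, 0.045, 0.999, -0.0]
wrist_force: [-1.6, -1.2, 3.3]
finger_gap: 0.0474
```

>>> play_rows --series "45 0 0 0.1 0 0 0;45 0 0 0 0 0 0"

```text
clock: 10.3
tcp_pos: [0.5848, 0.1072, 0.0518]
orientation: [0.001, 0.044, 0.999, -0.0]
wrist_force: [-4.0, -0.6, 10.0]
finger_gap: 0.0469
```

>>> play_rows --series "68 0 0 -0.1 0 0 0;68 0 0 0 0 0 0;68 0 0 0 0 0 0;68 0 0 -1 0 0 0;68 0 0 -3 0 0 0;68 0 0 -4 0 0 0;68 0 0 -3 0 0 0;75 0 0 0 0 0 0"

```text
clock: 11.3
tcp_pos: [0.5866, 0.1073, 0.165]
orientation: [0.003, 0.044, 0.999, 0.0]
wrist_force: [0.7, -0.3, -0.1]
finger_gap: 0.0641
```

```bash
python3 -c "
from h import *
c,s=np.cos(np.radians(2.3)),np.sin(np.radians(2.3))
go(.504-.008*c,-.280-.008*s,.16,182.3)
i=cams.read_camera('side')[:,:,::-1];crop(i,240,80,130,110,6,'b3.png')"
```

```text
tcp [0.5866 0.1073 0.165 ] phi 174.9 tilt 0.37 clock 11.30 gap 0.0641 F [ 0.7 -0.3 -0.1]
no-turn tool shift cm [  5.58 -39.42   0.43] turn about z -7.4 j [ 0.05  0.39 -0.06  1.12 -0.    0.14]
after-turn shift cm [ 10.61 -38.37   0.5 ]
```

View pics/b3.png

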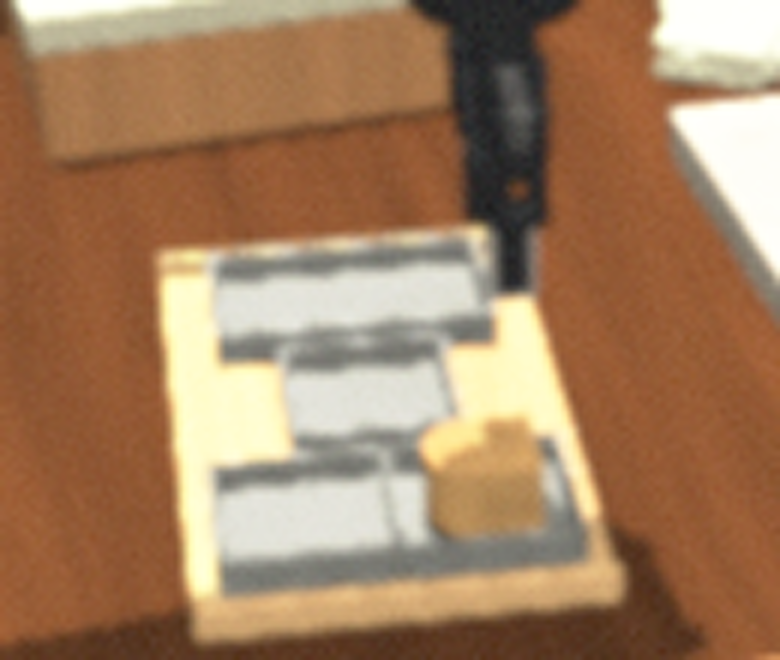

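Heel 1 stands upright and clear of the walls in the far bay, at about (487,485) in the crop. Next is the second heel.

>>> play_rows --series "80 0 0 0 0 0 -7.4;80 1 -3.2 0 0 0 0;80 1.2 -4.4 0 0 0 0;80 1.2 -4.4 0 0 0 0;80 1.2 -4.4 0 0 0 0;80 1.2 -4.4 0 0 0 0;80 1.2 -4.4 0 0 0 0;80 1.2 -4.4 0 0 0 0;80 1.2 -4.4 0 0 0 0;80 0.8 -3 0 0 0 0;80 0.4 -1.4 0 0 0 0;80 0 0 0 0 0 0"

```text
clock: 12.85
tcp_pos: [0.4935, -0.2808, 0.1605]
orientation: [-0.001, -0.019, 1.0, 0.001]
wrist_force: [-0.5, 0.8, 0.0]
finger_gap: 0.0683
```

```bash
python3 -c "
from h import *
c,s=np.cos(np.radians(2.3)),np.sin(np.radians(2.3))
go(.504-.008*c,-.280-.008*s,.044,182.3)"
```

```text
tcp [ 0.4935 -0.2808  0.1605] phi -177.8 tilt 0.09 clock 12.85 gap 0.0683 F [-0.5  0.8  0. ]
no-turn tool shift cm [-0.27  0.03 11.65] turn about z -360.1 j [-0.66  0.34 -0.14  1.09  0.   -0.7 ]
after-turn shift cm [-0.25  0.04 11.65]
```

>>> play_rows --series "80 -0.25 0 3 0 0 0;80 0 0 3 0 0 0;80 0 0 2.5 0 0 0;80 0 0 0 0 0 0;80 0 0 0 0 0 0"

```text
clock: 13.48
tcp_pos: [0.4972, -0.28, 0.0771]
orientation: [0.0, -0.021, 1.0, -0.0]
wrist_force: [-0.3, -0.9, 0.6]
finger_gap: 0.0682
```

```bash
python3 -c "
from h import *
c,s=np.cos(np.radians(2.3)),np.sin(np.radians(2.3))
go(.504-.008*c,-.280-.008*s,.044,182.3)
i=cams.read_camera('side')[:,:,::-1];crop(i,260,180,160,130,5,'c1.png')"
```

```text
tcp [ 0.4972 -0.28    0.0771] phi -177.6 tilt 0.04 clock 13.47 gap 0.0682 F [-0.3 -0.9  0.6]
no-turn tool shift cm [ 0.12 -0.03  3.31] turn about z -359.9 j [-0.65  0.41 -0.25  0.9   0.   -0.7 ]
after-turn shift cm [ 0.12 -0.03  3.31]
```

View pics/c1.png

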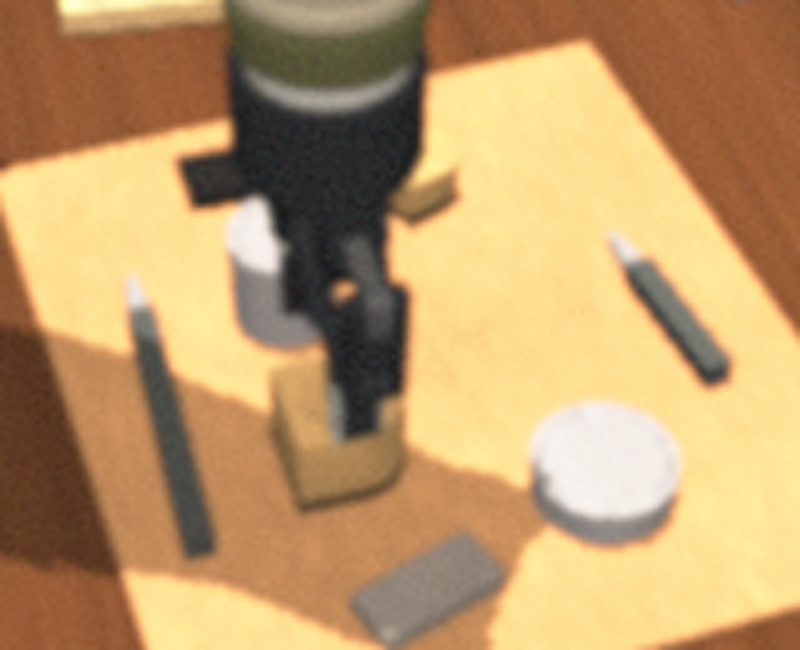

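>>> play_rows --series "80 0.1 0 1.2 0 0 0;80 0 0 1.2 0 0 0;80 0 0 0.8 0 0 0;80 0 0 0 0 0 0;45 0 0 0 0 0 0;45 0 0 0 0 0 0;45 0 0 0 0 0 0;45 0 0 0 0 0 0;45 0 0 0 0 0 0;45 0 0 0 0 0 0"

```text
clock: 14.78
tcp_pos: [0.4958, -0.2809, 0.0446]
orientation: [0.0, -0.02, 1.0, -0.0]
wrist_force: [-0.1, -0.2, 3.4]
finger_gap: 0.0471
```

>>> play_rows --series "45 0 0 -1 0 0 0;45 0 0 -2.5 0 0 0;45 0 0 -3.5 0 0 0;45 0 0 -3.5 0 0 0;45 0 0 -1 0 0 7.4;45 0 0 0 0 0 0;45 0 0 0 0 0 0"

```text
clock: 15.65
tcp_pos: [0.495, -0.2803, 0.1586]
orientation: [-0.001, 0.043, 0.999, 0.0]
wrist_force: [-0.3, -0.2, -1.3]
finger_gap: 0.0476
```

```bash
python3 -c "
from h import *
go(.4919+.0065,.1148-.0006,.16,174.9)"
```

```text
tcp [ 0.495  -0.2803  0.1586] phi 175.0 tilt 0.08 clock 15.65 gap 0.0476 F [-0.3 -0.2 -1.3]
no-turn tool shift cm [ 3.09 39.33 -0.11] turn about z 0.1 j [-0.66  0.34 -0.14  1.09 -0.   -0.57]
after-turn shift cm [ 3.17 39.32 -0.14]
```

>>> play_rows --series "45 0.4 3.2 0 0 0 0;45 0.5 4.3 0 0 0 0;45 0.5 4.3 0 0 0 0;45 0.5 4.3 0 0 0 0;45 0.5 4.3 0 0 0 0;45 0.5 4.3 0 0 0 0;45 0.5 4.3 0 0 0 0;45 0.5 4.3 0 0 0 0;45 0.4 3.5 0 0 0 0;45 0.25 2.5 0 0 0 0;45 0 0 0 0 0 0;45 0 0 0 0 0 0"

```text
clock: 17.15
tcp_pos: [0.4847, 0.1144, 0.1586]
orientation: [-0.001, 0.044, 0.999, -0.0]
wrist_force: [0.2, -0.9, -0.2]
finger_gap: 0.0471
```

```bash
python3 -c "
from h import *
go(.484,.1155,.0518,174.9)"
```

```text
tcp [0.4847 0.1144 0.1586] phi 174.9 tilt 0.09 clock 17.15 gap 0.0471 F [ 0.2 -0.9 -0.2]
no-turn tool shift cm [ 0.06  0.11 10.68] turn about z 0.0 j [ 0.07  0.22 -0.32  1.04 -0.    0.16]
after-turn shift cm [ 0.07  0.1  10.68]
```

>>> play_rows --series "45 0.1 0.1 3 0 0 0;45 0 0 3 0 0 0;45 0 0 2.5 0 0 0;45 0 0 0 0 0 0;45 0 0 0 0 0 0"

```text
clock: 17.77
tcp_pos: [0.4848, 0.1153, 0.075]
orientation: [0.0, 0.045, 0.999, -0.0]
wrist_force: [0.1, -0.0, -0.9]
finger_gap: 0.0474
```

```bash
python3 -c "
from h import *
go(.484,.1155,.0518,174.9)
i=cams.read_camera('side')[:,:,::-1];crop(i,240,80,130,110,6,'d1.png')
i=cams.read_camera('top')[:,:,::-1];crop(i,140,150,160,120,5,'d2.png')"
```

```text
tcp [0.4848 0.1153 0.075 ] phi 174.8 tilt 0.03 clock 17.77 gap 0.0474 F [ 0.1 -0.  -0.9]
no-turn tool shift cm [0.08 0.02 2.32] turn about z -0.1 j [ 0.07  0.29 -0.44  0.84 -0.    0.16]
after-turn shift cm [0.08 0.02 2.32]
```

View pics/d1.png

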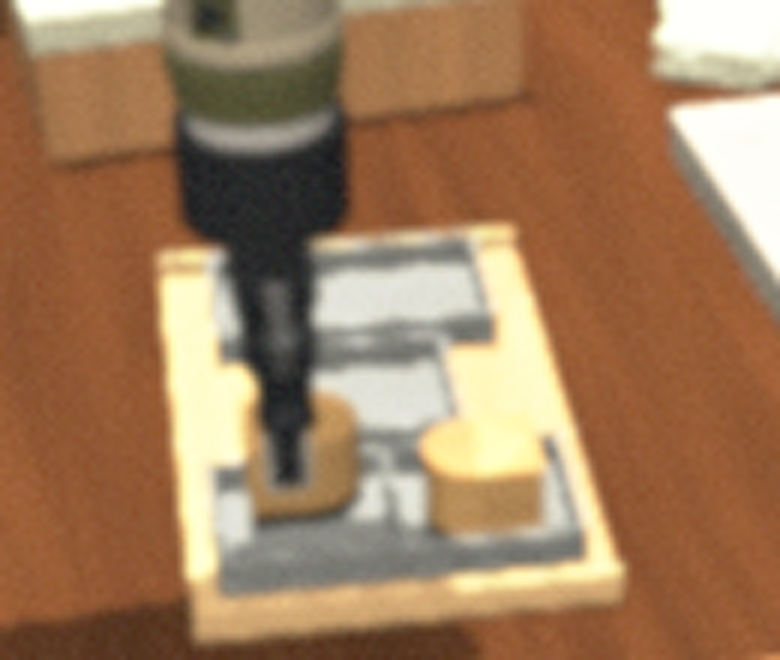

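View pics/d2.png

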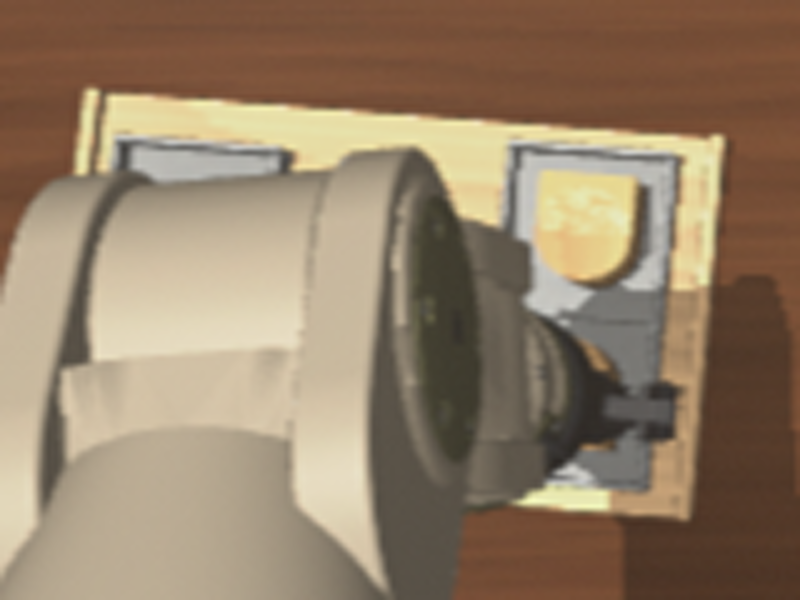

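Heel 1 sits well in its bay, and heel 2 hangs centred over the near bay. I'll lower it.

>>> play_rows --series "45 0 0 1 0 0 0;45 0 0 0.8 0 0 0;45 0 0 0.3 0 0 0;45 0 0 0.1 0 0 0;45 0 0 0 0 0 0;45 0 0 0 0 0 0"

```text
clock: 18.62
tcp_pos: [0.4844, 0.1159, 0.0525]
orientation: [0.0, 0.044, 0.999, -0.0]
wrist_force: [-0.1, -0.8, -0.9]
finger_gap: 0.0473
```

>>> play_rows --series "45 0 0 0.15 0 0 0;45 0 0 0 0 0 0"

```text
clock: 18.88
tcp_pos: [0.4842, 0.1159, 0.0507]
orientation: [-0.0, 0.045, 0.999, -0.0]
wrist_force: [-0.5, -0.0, -1.5]
finger_gap: 0.047
```

>>> play_rows --series "45 0 0 0.15 0 0 0;45 0 0 0 0 0 0"

```text
clock: 19.12
tcp_pos: [0.4843, 0.1159, 0.0506]
orientation: [0.0, 0.044, 0.999, -0.0]
wrist_force: [-3.9, -0.3, 10.9]
finger_gap: 0.047
```

>>> play_rows --series "68 0 0 -0.1 0 0 0;68 0 0 0 0 0 0;68 0 0 0 0 0 0;68 0 0 -1 0 0 0;68 0 0 -3 0 0 0;68 0 0 -4 0 0 0;68 0 0 -3 0 0 0;85 0 0 0 0 0 0"

```text
clock: 20.12
tcp_pos: [0.4863, 0.1161, 0.1634]
orientation: [0.003, 0.044, 0.999, 0.0]
wrist_force: [0.6, 0.9, -0.6]
finger_gap: 0.0723
```

```bash
python3 -c "
from h import *
go(.4983,-.184,.16,174.9)
i=cams.read_camera('side')[:,:,::-1];crop(i,240,80,130,110,6,'d3.png')"
```

```text
tcp [0.4863 0.1161 0.1634] phi 174.9 tilt 0.34 clock 20.12 gap 0.0723 F [ 0.6  0.9 -0.6]
no-turn tool shift cm [ -3.86 -29.78   0.34] turn about z 0.0 j [ 0.07  0.21 -0.31  1.04 -0.    0.16]
after-turn shift cm [ -3.87 -29.78   0.34]
```

View pics/d3.png

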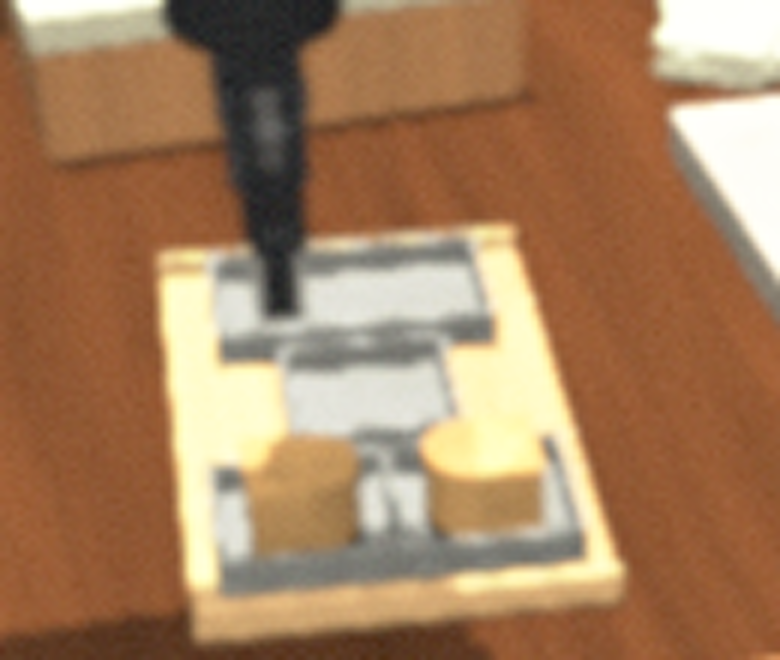

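Both heels stand upright in their own bays, at crop pixels (300,495) and (487,480). The tall tin is next.

>>> play_rows --series "85 -0.4 -3 0 0 0 0;85 -0.5 -4.2 0 0 0 0;85 -0.6 -4.2 0 0 0 0;85 -0.6 -4.2 0 0 0 0;85 -0.6 -4.2 0 0 0 0;85 -0.6 -4.2 0 0 0 0;85 -0.4 -3.8 0 0 0 0;85 -0.2 -2 0 0 0 0;85 0 0 0 0 0 0"

```text
clock: 21.3
tcp_pos: [0.4961, -0.185, 0.1594]
orientation: [-0.001, 0.046, 0.999, 0.0]
wrist_force: [-0.1, 0.9, 0.4]
finger_gap: 0.0722
```

```bash
python3 -c "
from h import *
go(.4983,-.184,.085,174.9)"
```

```text
tcp [ 0.4961 -0.185   0.1594] phi 174.8 tilt 0.09 clock 21.30 gap 0.0722 F [-0.1  0.9  0.4]
no-turn tool shift cm [-0.22  0.12  7.44] turn about z -0.1 j [-0.51  0.27 -0.24  1.06  0.   -0.42]
after-turn shift cm [-0.21  0.12  7.44]
```

>>> play_rows --series "85 -0.2 0.1 2.5 0 0 0;85 0 0 2.7 0 0 0;85 0 0 2.2 0 0 0;85 0 0 0 0 0 0;85 0 0 0 0 0 0"

```text
clock: 21.92
tcp_pos: [0.499, -0.1829, 0.0869]
orientation: [0.0, 0.044, 0.999, -0.0]
wrist_force: [-0.1, -0.5, 0.4]
finger_gap: 0.0723
```

```bash
python3 -c "
from h import *
go(.4983,-.184,.045,174.9)
i=cams.read_camera('side')[:,:,::-1];crop(i,260,180,160,130,5,'e1.png')
i=cams.read_camera('top')[:,:,::-1];crop(i,305,130,165,148,4.5,'e2.png')"
```

```text
tcp [ 0.499  -0.1829  0.0869] phi 175.0 tilt 0.02 clock 21.93 gap 0.0723 F [-0.1 -0.5  0.4]
no-turn tool shift cm [ 0.06 -0.12  4.19] turn about z 0.1 j [-0.5   0.34 -0.34  0.89  0.   -0.41]
after-turn shift cm [ 0.06 -0.12  4.19]
```

View pics/e1.png

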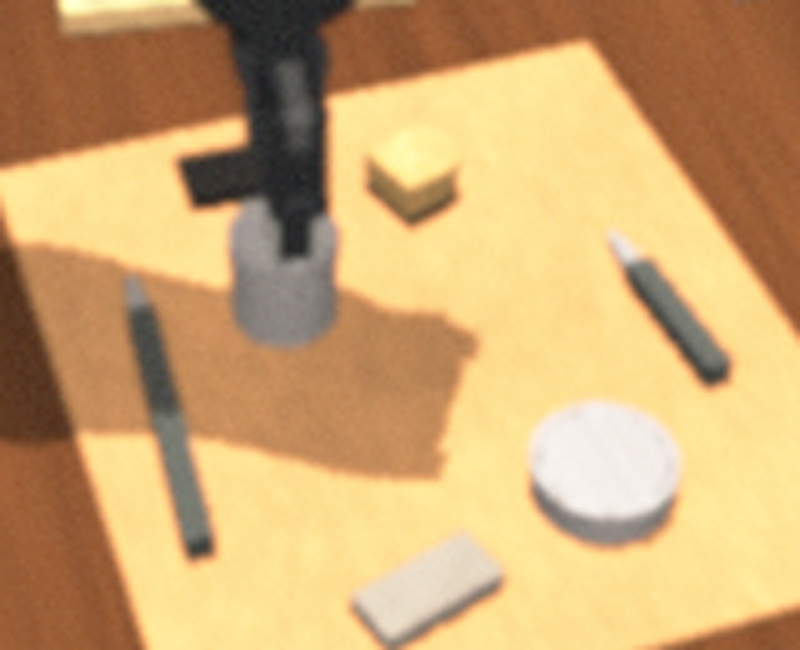

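View pics/e2.png

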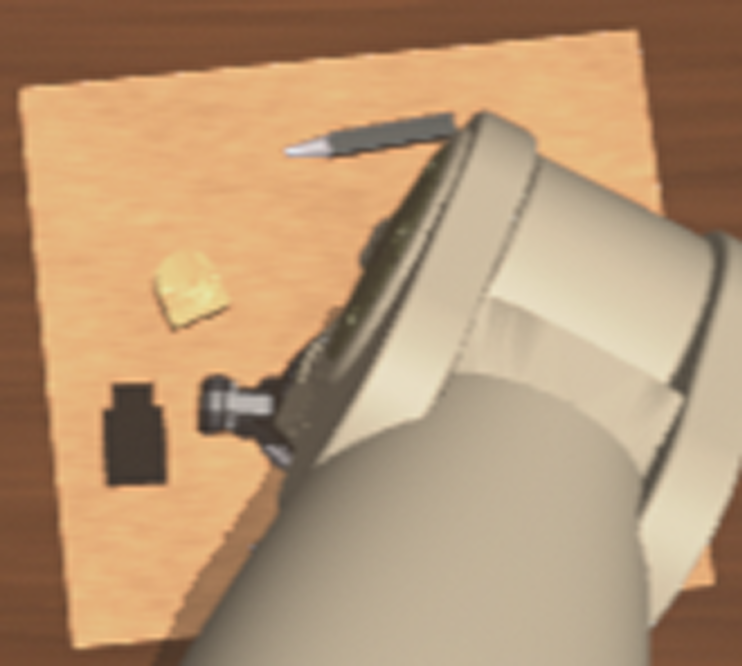

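>>> play_rows --series "85 0 -0.1 1.5 0 0 0;85 0 0 1.5 0 0 0;85 0 0 1.2 0 0 0;85 0 0 0 0 0 0;85 0 0 0 0 0 0;50 0 0 0 0 0 0;50 0 0 0 0 0 0;50 0 0 0 0 0 0;50 0 0 0 0 0 0;50 0 0 0 0 0 0;50 0 0 0 0 0 0"

```text
clock: 23.4
tcp_pos: [0.4992, -0.1848, 0.045]
orientation: [0.001, 0.044, 0.999, -0.0]
wrist_force: [-0.2, 0.7, 4.8]
finger_gap: 0.0496
```

>>> play_rows --series "50 0 0 -1 0 0 0;50 0 0 -2.5 0 0 0;50 0 0 -3.5 0 0 0;50 0 0 -3.5 0 0 0;50 0 0 -1 0 0 0;50 0 0 0 0 0 0;50 0 0 0 0 0 0"

```text
clock: 24.28
tcp_pos: [0.4976, -0.1841, 0.1577]
orientation: [-0.001, 0.045, 0.999, 0.001]
wrist_force: [-1.1, -0.3, -1.4]
finger_gap: 0.0498
```

```bash
python3 -c "
from h import *
go(.5438,.2126,.16,174.9)"
```

```text
tcp [ 0.4976 -0.1841  0.1577] phi 174.9 tilt 0.16 clock 24.27 gap 0.0498 F [-1.1 -0.3 -1.4]
no-turn tool shift cm [-1.07 39.92 -0.2 ] turn about z -0.0 j [-0.51  0.28 -0.24  1.06 -0.   -0.42]
after-turn shift cm [-1.07 39.92 -0.23]
```

>>> play_rows --series "50 -0.1 3.1 0 0 0 0;50 -0.1 4.2 0 0 0 0;50 -0.1 4.3 0 0 0 0;50 -0.1 4.3 0 0 0 0;50 -0.1 4.3 0 0 0 0;50 -0.1 4.3 0 0 0 0;50 -0.1 4.3 0 0 0 0;50 -0.1 4.3 0 0 0 0;50 -0.1 4 0 0 0 0;50 -0.1 2.8 0 0 0 0;50 0 0 0 0 0 0;50 0 0 0 0 0 0"

```text
clock: 25.78
tcp_pos: [0.5432, 0.2114, 0.1579]
orientation: [-0.001, 0.044, 0.999, -0.001]
wrist_force: [-0.6, -0.0, -1.3]
finger_gap: 0.0495
```

```bash
python3 -c "
from h import *
go(.5438,.2126,.075,174.9)"
```

```text
tcp [0.5432 0.2114 0.1579] phi 174.9 tilt 0.15 clock 25.77 gap 0.0495 F [-0.6 -0.  -1.3]
no-turn tool shift cm [-0.07  0.14  8.29] turn about z 0.0 j [ 0.23  0.37 -0.1   1.1  -0.    0.32]
after-turn shift cm [-0.05  0.12  8.29]
```

>>> play_rows --series "50 0 0.1 3 0 0 0;50 0 0 3 0 0 0;50 0 0 2.3 0 0 0;50 0 0 0 0 0 0;50 0 0 0 0 0 0"

```text
clock: 26.4
tcp_pos: [0.5446, 0.2123, 0.077]
orientation: [0.0, 0.045, 0.999, 0.0]
wrist_force: [0.7, -0.8, -1.4]
finger_gap: 0.0497
```

```bash
python3 -c "
from h import *
go(.5438,.2126,.05,174.9)
i=cams.read_camera('side')[:,:,::-1];crop(i,240,80,130,110,6,'f1.png')
i=cams.read_camera('top')[:,:,::-1];crop(i,140,150,160,120,5,'f2.png')"
```

```text
tcp [0.5446 0.2123 0.077 ] phi 174.8 tilt 0.04 clock 26.40 gap 0.0497 F [ 0.7 -0.8 -1.4]
no-turn tool shift cm [0.08 0.02 2.7 ] turn about z -0.1 j [ 0.23  0.44 -0.21  0.92 -0.    0.32]
after-turn shift cm [0.08 0.02 2.7 ]
```

View pics/f1.png

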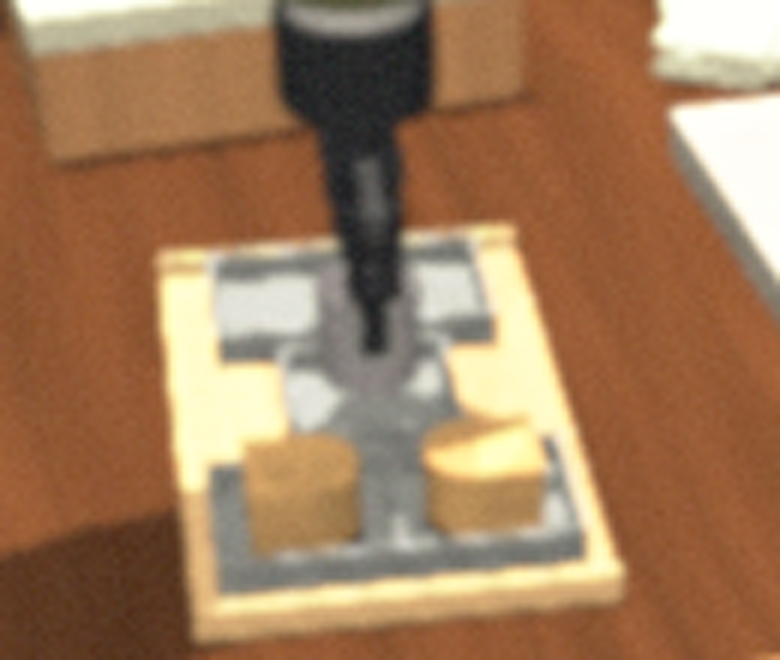

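View pics/f2.png

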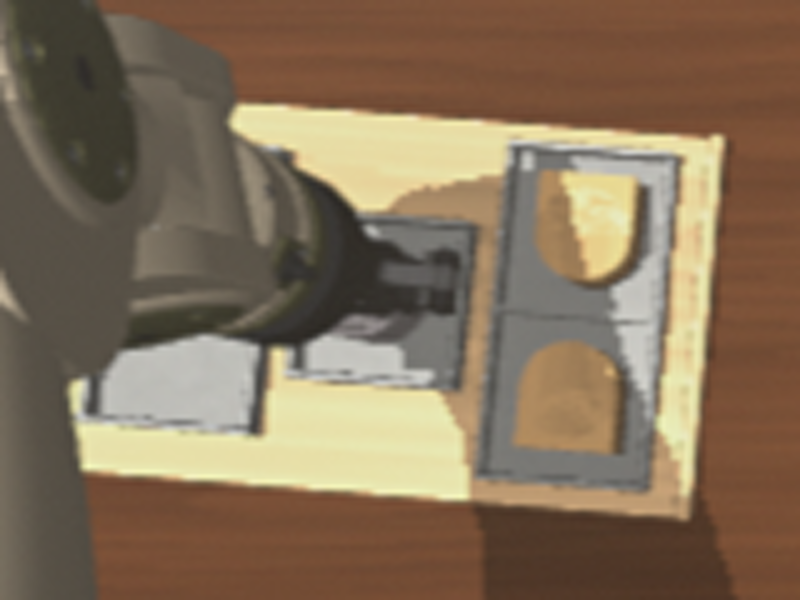

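```bash
python3 -c "
from h import *
print(((proj('top',[[.542,.177,.077],[.542,.177,.062],[.5438,.2126,.03]])-[140,150])*5).round())"
```

```text
[[427. 291.]
 [434. 294.]
 [380. 297.]]
```

>>> play_rows --series "50 0 0 1 0 0 0;50 0 0 0.8 0 0 0;50 0 0 0.4 0 0 0;50 0 0 0 0 0 0;50 0 0 0 0 0 0"

```text
clock: 27.12
tcp_pos: [0.5442, 0.213, 0.0543]
orientation: [0.0, 0.044, 0.999, -0.0]
wrist_force: [-0.4, 0.2, -1.9]
finger_gap: 0.0498
```

>>> play_rows --series "50 -0 0 0.2 0 0 0;50 0 0 0.1 0 0 0;50 0 0 0 0 0 0"

```text
clock: 27.5
tcp_pos: [0.544, 0.2129, 0.0512]
orientation: [-0.0, 0.044, 0.999, -0.0]
wrist_force: [-0.4, -0.2, -1.1]
finger_gap: 0.05
```

>>> play_rows --series "50 0 0 0.15 0 0 0;50 0 0 0 0 0 0"

```text
clock: 27.75
tcp_pos: [0.5441, 0.213, 0.0511]
orientation: [0.0, 0.044, 0.999, -0.0]
wrist_force: [-2.8, -0.4, 7.2]
finger_gap: 0.0498
```

>>> play_rows --series "72 0 0 -0.1 0 0 0;72 0 0 0 0 0 0;72 0 0 0 0 0 0;72 0 0 -1 0 0 0;72 0 0 -3 0 0 0;72 0 0 -4 0 0 0;72 0 0 -3 0 0 0;60 0 0 0 0 0 0;60 0 0 0 0 0 0"

```text
clock: 28.88
tcp_pos: [0.5438, 0.2129, 0.1604]
orientation: [-0.0, 0.045, 0.999, -0.0]
wrist_force: [-0.1, 0.5, 0.4]
finger_gap: 0.0511
```

>>> play_rows --series "60 0 0 0 0 0 9.7;60 0 0 0 0 0 9.7;60 0 0 0 0 0 9.7;60 0 0 0 0 0 9.7;60 0 0 0 0 0 9.7;60 0 0 0 0 0 9.7;60 0 0 0 0 0 9.7;60 0 0 0 0 0 9.4;60 0 0 0 0 0 0"

```text
clock: 30.0
tcp_pos: [0.5432, 0.2127, 0.1592]
orientation: [-0.001, 0.658, 0.753, -0.001]
wrist_force: [0.5, 0.0, 1.5]
finger_gap: 0.0514
```

```bash
python3 -c "
from h import *
go(.6704,-.2364,.16,97.6)
i=cams.read_camera('side')[:,:,::-1];crop(i,240,80,130,110,6,'g1.png')"
```

```text
tcp [0.5432 0.2127 0.1592] phi 97.7 tilt 0.17 clock 30.00 gap 0.0514 F [0.5 0.  1.5]
no-turn tool shift cm [-46.21   6.59  -0.08] turn about z 0.1 j [ 0.24  0.37 -0.1   1.11 -0.    1.67]
after-turn shift cm [-46.2    6.67  -0.08]
```

View pics/g1.png

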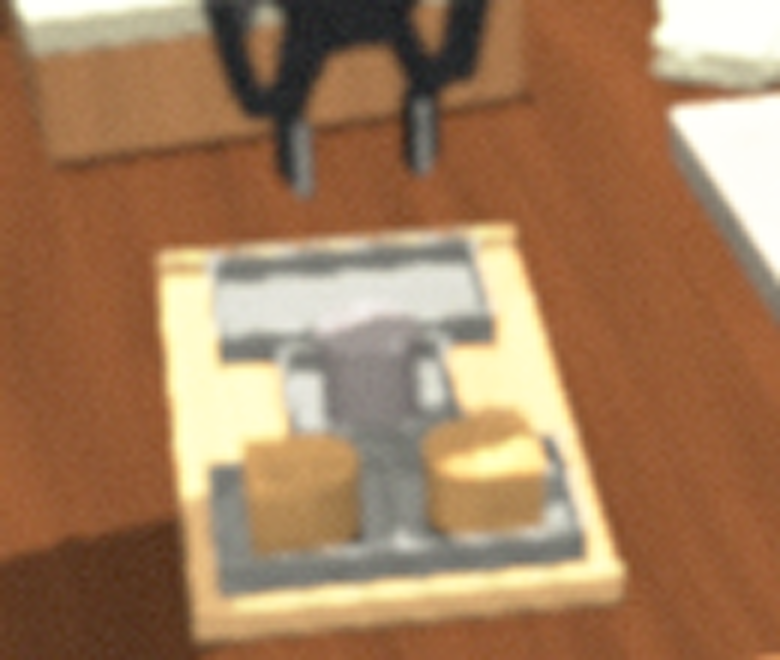

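The tin stands centred in the square tray, at crop pixel (370,370). Now the punch.

>>> play_rows --series "50 -3 0.45 0 0 0 0;50 -4.4 0.6 0 0 0 0;50 -4.4 0.6 0 0 0 0;50 -4.4 0.6 0 0 0 0;50 -4.4 0.6 0 0 0 0;50 -4.4 0.6 0 0 0 0;50 -4.4 0.6 0 0 0 0;50 -4.4 0.7 0 0 0 0;50 -4.4 0.7 0 0 0 0;50 -4.4 0.6 0 0 0 0;50 -3.6 0.6 0 0 0 0;50 0 0 0 0 0 0"

```text
clock: 31.55
tcp_pos: [0.671, -0.2392, 0.1592]
orientation: [-0.0, 0.659, 0.752, -0.0]
wrist_force: [0.1, 0.4, 0.0]
finger_gap: 0.0429
```

```bash
python3 -c "
from h import *
go(.6704,-.2364,.075,97.6)"
```

```text
tcp [ 0.671  -0.2392  0.1592] phi 97.5 tilt 0.05 clock 31.55 gap 0.0429 F [0.1 0.4 0. ]
no-turn tool shift cm [ 0.28 -0.02  8.42] turn about z -0.1 j [-0.45  0.62  0.31  1.26 -0.    0.98]
after-turn shift cm [ 0.28 -0.03  8.42]
```

>>> play_rows --series "50 0.2 0 2.5 0 0 0;50 0 0 3 0 0 0;50 0 0 3 0 0 0;50 0 0 1.5 0 0 0;50 0 0 0 0 0 0;50 0 0 0 0 0 0"

```text
clock: 32.3
tcp_pos: [0.6716, -0.2343, 0.0622]
orientation: [0.001, 0.658, 0.753, 0.0]
wrist_force: [0.9, -0.5, 0.5]
finger_gap: 0.0425
```

```bash
python3 -c "
from h import *
go(.6704,-.2364,.03,97.6)
i=cams.read_camera('side')[:,:,::-1];crop(i,310,180,130,110,6,'k1.png')
i=cams.read_camera('top')[:,:,::-1];crop(i,305,130,165,130,4.5,'k2.png')"
```

```text
tcp [ 0.6716 -0.2343  0.0622] phi 97.6 tilt 0.11 clock 32.30 gap 0.0425 F [ 0.9 -0.5  0.5]
no-turn tool shift cm [-0.19 -0.15  3.22] turn about z 0.0 j [-0.45  0.67  0.15  1.05 -0.    0.99]
after-turn shift cm [-0.19 -0.15  3.22]
```

View pics/k1.png

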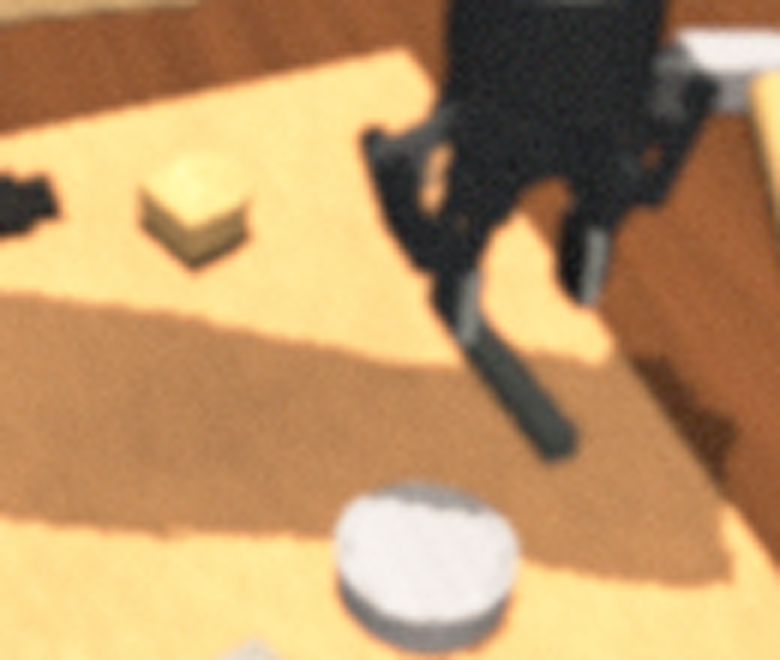

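View pics/k2.png

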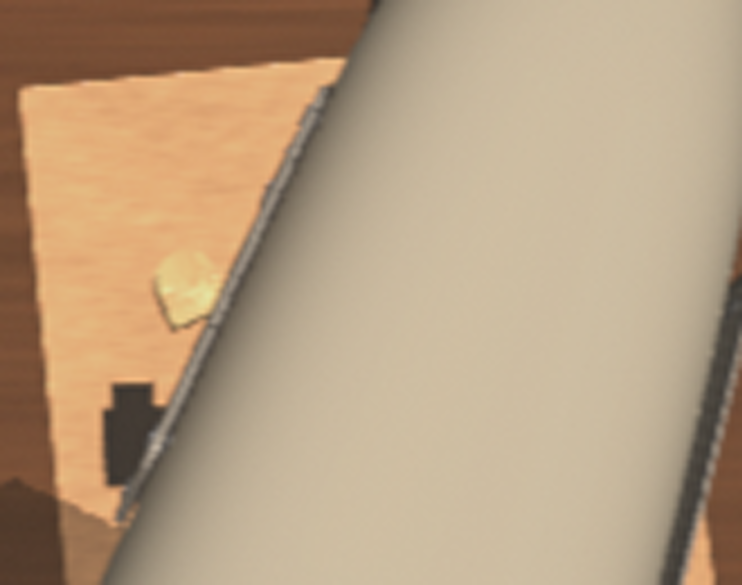

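>>> play_rows --series "50 -0.15 -0.1 1 0 0 0;50 0 0 1 0 0 0;50 0 0 0.8 0 0 0;50 0 0 0.3 0 0 0;50 0 0 0 0 0 0;50 0 0 0 0 0 0"

```text
clock: 33.15
tcp_pos: [0.6703, -0.2359, 0.0301]
orientation: [0.0, 0.659, 0.752, 0.0]
wrist_force: [-0.3, -0.5, -0.4]
finger_gap: 0.0427
```

```bash
python3 -c "
from h import *
go(.6704,-.2364,.03,97.6)
i=cams.read_camera('side')[:,:,::-1];crop(i,310,180,130,110,6,'k3.png')"
```

```text
tcp [ 0.6703 -0.2359  0.0301] phi 97.6 tilt 0.03 clock 33.15 gap 0.0427 F [-0.3 -0.5 -0.4]
no-turn tool shift cm [-0.05  0.01  0.01] turn about z 0.0 j [-0.45  0.7   0.12  0.99 -0.    0.99]
after-turn shift cm [-0.05  0.01  0.01]
```

View pics/k3.png

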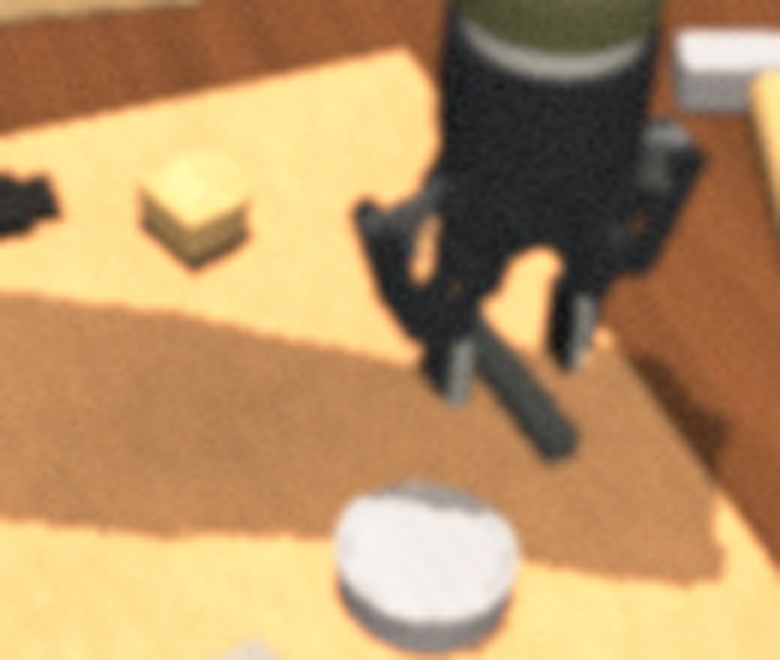

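>>> play_rows --series "30 0 0 0 0 0 0;10 0 0 0 0 0 0;8 0 0 0 0 0 0;8 0 0 0 0 0 0;8 0 0 0 0 0 0;8 0 0 0 0 0 0;8 0 0 0 0 0 0" --newtons 50

```text
clock: 34.08
tcp_pos: [0.6704, -0.236, 0.0303]
orientation: [0.0, 0.659, 0.752, 0.0]
wrist_force: [-0.6, -0.5, 4.9]
finger_gap: 0.0122
```

>>> play_rows --series "8 0 0 -1 0 0 0;8 0 0 -2.5 0 0 0;8 0 0 -3.5 0 0 0;8 0 0 -3.5 0 0 0;8 0 0 -2.5 0 0 0;8 0 0 0 0 0 0;8 0 0 0 0 0 0"

```text
clock: 34.95
tcp_pos: [0.6693, -0.2355, 0.1583]
orientation: [-0.001, 0.659, 0.752, -0.0]
wrist_force: [-0.3, -0.1, -2.0]
finger_gap: 0.0127
```

```bash
python3 -c "
from h import *
go(.56,.3136,.16,97.6)
i=cams.read_camera('side')[:,:,::-1];crop(i,310,130,130,110,6,'k4.png')"
```

```text
tcp [ 0.6693 -0.2355  0.1583] phi 97.6 tilt 0.13 clock 34.95 gap 0.0127 F [-0.3 -0.1 -2. ]
no-turn tool shift cm [55.87 -3.58 -0.1 ] turn about z -0.0 j [-0.45  0.62  0.3   1.25 -0.    0.99]
after-turn shift cm [55.87 -3.58 -0.17]
```

View pics/k4.png

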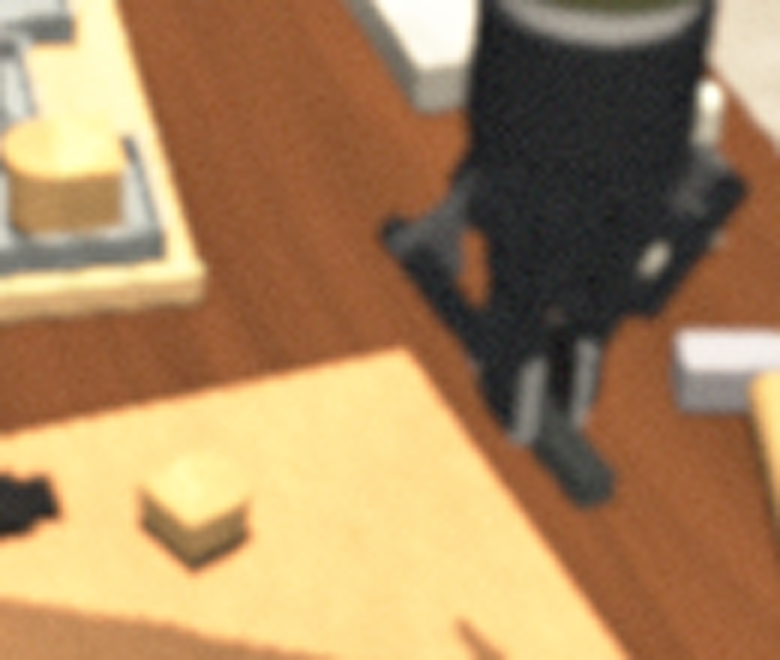

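>>> play_rows --series "8 2 -2 0 0 0 0;8 3.5 -2 0 0 0 0;8 4.2 -1 0 0 0 0;8 4.2 0 0 0 0 0;8 4.2 0 0 0 0 0;8 4.2 0 0 0 0 0;8 4.2 0 0 0 0 0;8 4.2 0 0 0 0 0;8 4.2 0 0 0 0 0;8 4.2 0 0 0 0 0;8 4.2 0 0 0 0 0;8 4.2 0 0 0 0 0"

```text
clock: 36.5
tcp_pos: [0.5564, 0.2294, 0.158]
orientation: [-0.001, 0.659, 0.752, -0.001]
wrist_force: [-0.3, -0.5, -1.5]
finger_gap: 0.0121
```

>>> play_rows --series "8 3.8 0.7 0 0 0 0;8 2.5 0.7 0 0 0 -9.7;8 0 0 0 0 0 -9.7;8 0 0 0 0 0 -9.7;8 0 0 0 0 0 -9.7;8 0 0 0 0 0 -9.7;8 0 0 0 0 0 -9.7;8 0 0 0 0 0 -9.7;8 0 0 0 0 0 -9.4;8 0 0 0 0 0 0;8 0 0 0 0 0 0"

```text
clock: 37.88
tcp_pos: [0.5627, 0.2925, 0.1587]
orientation: [-0.001, 0.046, 0.999, -0.0]
wrist_force: [0.5, -0.6, -1.1]
finger_gap: 0.0126
```

```bash
python3 -c "
from h import *
go(.56,.3136,.075,174.9)
i=cams.read_camera('side')[:,:,::-1];crop(i,240,60,130,110,6,'m1.png')"
```

```text
tcp [0.5627 0.2925 0.1587] phi 174.7 tilt 0.10 clock 37.88 gap 0.0126 F [ 0.5 -0.6 -1.1]
no-turn tool shift cm [0.45 2.09 8.37] turn about z -0.2 j [ 0.35  0.47  0.05  1.15 -0.    0.44]
after-turn shift cm [0.46 2.08 8.37]
```

View pics/m1.png

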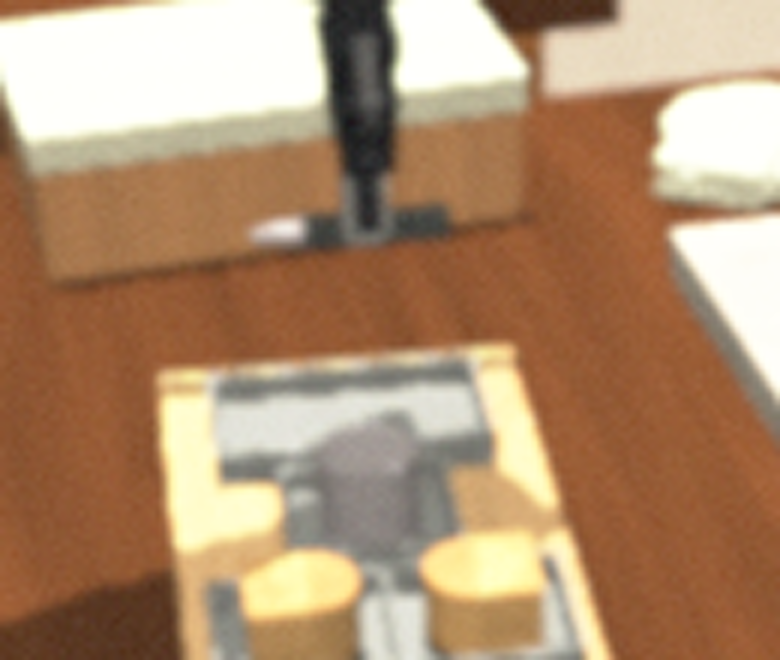

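>>> play_rows --series "8 0.2 1.1 0 0 0 0;8 0.25 1 0 0 0 0;8 0 0 3 0 0 0;8 0 0 3.3 0 0 0;8 0 0 2.5 0 0 0;8 0 0 0 0 0 0;8 0 0 0 0 0 0"

```text
clock: 38.8
tcp_pos: [0.5611, 0.3147, 0.0728]
orientation: [0.001, 0.044, 0.999, 0.0]
wrist_force: [-0.5, -0.1, -0.4]
finger_gap: 0.0126
```

```bash
python3 -c "
from h import *
go(.56,.3136,.0343,174.9)
i=cams.read_camera('side')[:,:,::-1];crop(i,240,60,130,110,6,'m2.png')
i=cams.read_camera('top')[:,:,::-1];crop(i,100,150,200,120,4,'m3.png')"
```

```text
tcp [0.5611 0.3147 0.0728] phi 174.9 tilt 0.08 clock 38.80 gap 0.0126 F [-0.5 -0.1 -0.4]
no-turn tool shift cm [ 0.11 -0.12  3.85] turn about z 0.0 j [ 0.39  0.54 -0.05  0.98 -0.    0.48]
after-turn shift cm [ 0.1  -0.12  3.85]
```

View pics/m2.png

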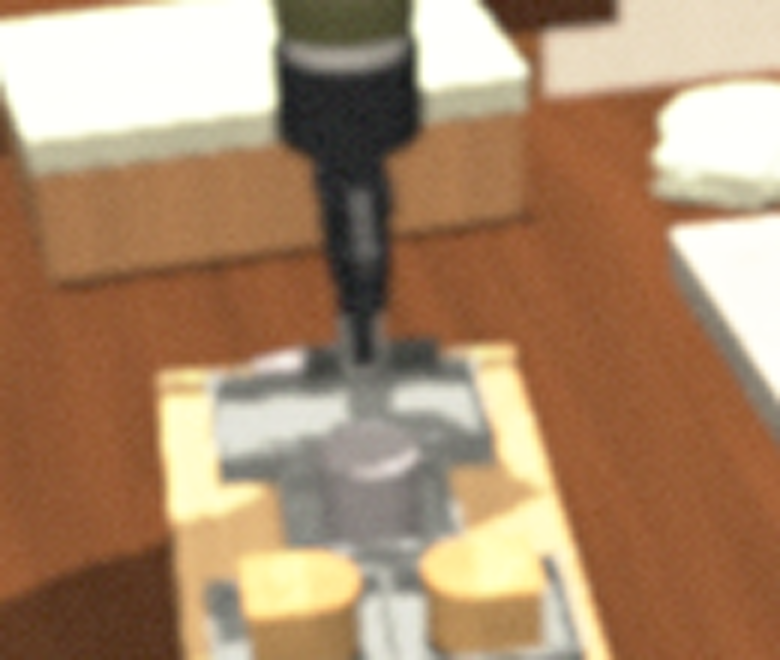

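View pics/m3.png

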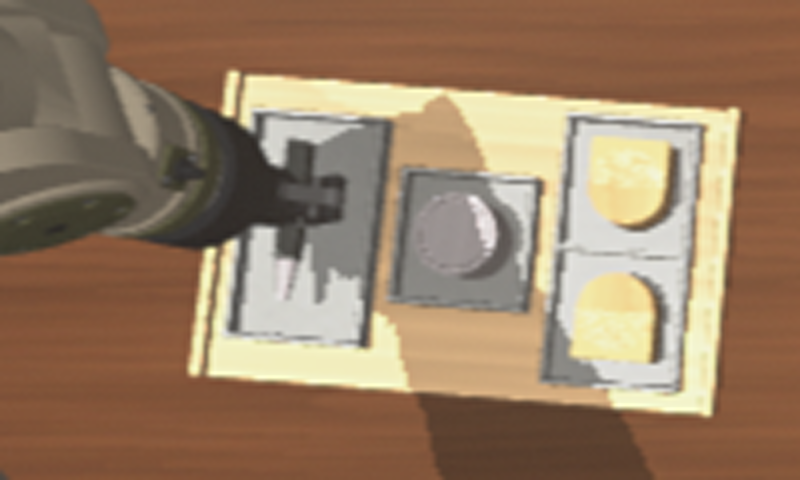

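>>> play_rows --series "8 0.1 -0.1 1.2 0 0 0;8 0 0 1.2 0 0 0;8 0 0 0.9 0 0 0;8 0 0 0.3 0 0 0;8 0 0 0 0 0 0;8 0 0 0 0 0 0"

```text
clock: 39.65
tcp_pos: [0.559, 0.3128, 0.0363]
orientation: [-0.0, 0.045, 0.999, -0.0]
wrist_force: [-2.4, -1.7, 5.7]
finger_gap: 0.0124
```

>>> play_rows --series "8 0 0 0.15 0 0 0;8 0 0 0 0 0 0"

```text
clock: 39.9
tcp_pos: [0.559, 0.3129, 0.0363]
orientation: [-0.0, 0.044, 0.999, -0.0]
wrist_force: [-6.8, -2.9, 15.1]
finger_gap: 0.0124
```

>>> play_rows --series "8 0 0 -0.1 0 0 0;30 0 0 0 0 0 0;35 0 0 0 0 0 0;35 0 0 0 0 0 0;35 0 0 -1 0 0 0;35 0 0 -3 0 0 0;35 0 0 -5 0 0 0;35 0 0 -5 0 0 0;35 0 0 0 0 0 0"

```text
clock: 41.02
tcp_pos: [0.5624, 0.3143, 0.1814]
orientation: [0.005, 0.044, 0.999, 0.002]
wrist_force: [0.1, 0.0, -0.1]
finger_gap: 0.0297
```

>>> play_rows --series "50 0 -5 -2 0 0 0;50 0 -5 0 0 0 0;50 0 -5 0 0 0 0;50 0 -5 0 0 0 0;50 0 -5 0 0 0 0;50 0 -5 0 0 0 0;50 0 -5 0 0 0 0;50 0 -5 0 0 0 0;50 0 -5 0 0 0 0;50 0 0 0 0 0 0"

```text
clock: 42.28
tcp_pos: [0.519, -0.1382, 0.1947]
orientation: [-0.0, 0.047, 0.999, -0.0]
wrist_force: [0.5, 0.9, -0.4]
finger_gap: 0.0423
```

```bash
python3 -c "
from h import *
go(.56,.3136,.0343,174.9)
i=cams.read_camera('side')[:,:,::-1];cv2.imwrite('pics/n1.png',i);crop(i,240,100,130,100,6,'n2.png')
i=cams.read_camera('top')[:,:,::-1];cv2.imwrite('pics/n0.png',i);crop(i,140,150,160,120,5,'n3.png')"
```

```text
tcp [ 0.519  -0.1382  0.1947] phi 174.6 tilt 0.04 clock 42.27 gap 0.0423 F [ 0.5  0.9 -0.4]
no-turn tool shift cm [ 0.16 45.38 16.02] turn about z -0.3 j [-0.41  0.26 -0.16  1.15 -0.   -0.32]
after-turn shift cm [-0.07 45.37 16.04]
```

View pics/n2.png

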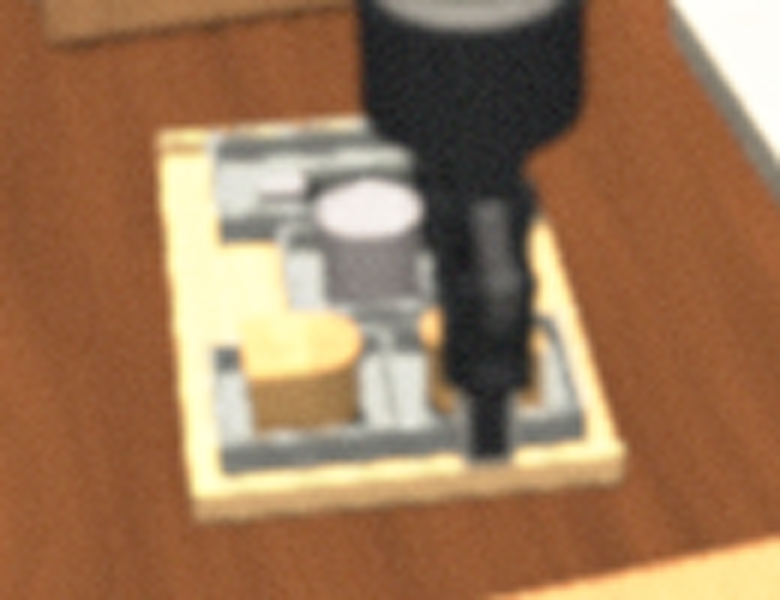

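View pics/n3.png

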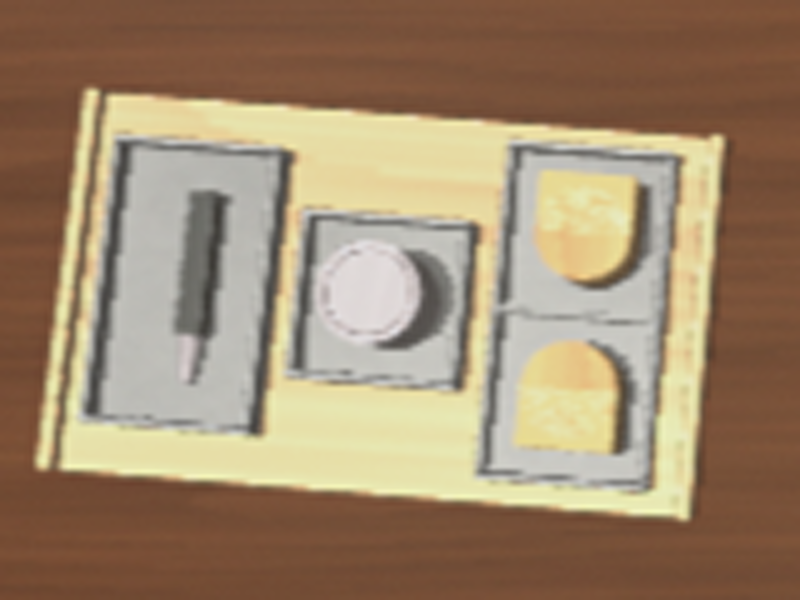

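View pics/n1.png

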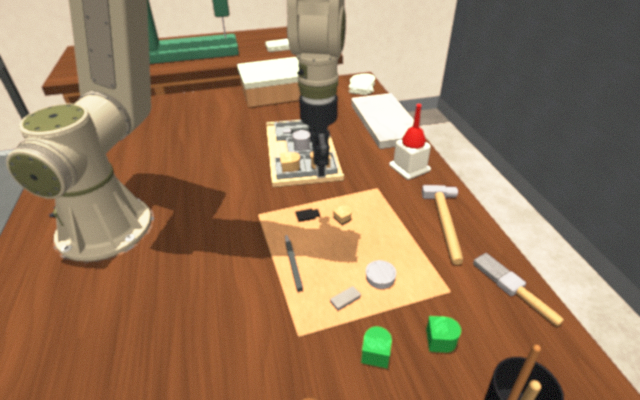

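The top view shows the punch flat in the long tray (205,285), the tin upright in the square tray (370,290) and a heel upright in each bay (587,225 and 570,395). The odd heel, flat tin, long punch and green look-alikes have not moved, and the arm is clear, so I'll hand in.

```bash
python3 -c "
from workcell import workorder
print(workorder.hand_in())"
```

```text
the job is handed in; nothing more can be done
None
```

The kit is made up and handed in at about 42 s on the robot's clock, against the 112 s limit. I placed the parts in the order you gave:
- **Heels:** the two matching heel blocks stand upright, one in each bay of the divided tray.
- **Tin:** the tall tin stands upright in the square tray.
- **Punch:** the short nail punch lies flat in the long tray.

**Last checks:** the final top picture shows all four parts inside their trays and clear of the walls. The odd heel, flat tin, long punch and both green look-alikes are where they were. The arm was raised clear and touching nothing. The highest contact force I read was about 15 N, when setting the punch down.

**What disagreed:**
- The finger opening read 1 to 2 mm under the known widths.
- While the tin was being lowered, a finger showed about 2 pixels from where the calibration put it, a few millimetres.
- My measured height for the underside of the trays came out about 2 mm above the expected 8 mm, so I found each tray floor by contact.
- The two heels face opposite ways in their bays, because the last joint's range forced a half turn on the first one. The task sets no facing.

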